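Set up the wet stone drill

TASK

Set up the wet stone drill for the next hole. While the power is still off, clear every stone offcut off the sliding bed into the rubble tub, set the marked limestone block on the bed with its mark up, long side flush against the rear fence, slide the bed by its knob until the mark is right under the drill bit, and set the water lever half open (45 degrees). Then turn the isolator on the switch box fully on, which frees the run selector next to it, and turn the selector fully to run; do not knock the drill bit, and leave the mallet, chisel, spray bottle and pencil tin where they are.

Things in the scene. Friction and masses are not known exactly. Their poses are not given: they have to be found in the camera images.
- drill: Bench stone drill on a grey base plate 285 x 520 x 12 mm, fixed. Origin at bench height under the rails; x points from the open front to the column at the back, y along the two rails (towards +y the bed goes under the drill head), z up. Column (44 mm thick) at x 177, y 150 mm; drill head and chuck (74 mm thick, all above z 218 mm) over x 22, y 150 mm, hung on the column.
- drill_bit: The steel bit in the chuck, 8 mm thick (12 mm at the tip), 100 mm long, fixed; origin at its tip.
- bit_tip (a point): Centre of the bit's lower end, 118 mm above the bench, 18 mm above the top of a block that lies on the bed. Axes as the drill's.
- bed (a joint): Sliding bed, 0 to 0.28 m: 0 is pulled right out to the loading end, it grows as the bed slides along the drill's +y under the head. It stays where it is left; sliding it takes about 5 N. With the block about the middle of the bed, the mark comes under the bit near 0.205 or 0.255, depending on which way round the block lies.
- bed_mid (a point): Centre of the bed's flat top, 55 mm above the bench; axes as the drill's. The top reaches from x -80 to +50 mm here and y -120 to +120 mm. The rear fence, 10 mm high and 10 mm thick, runs along the whole rear edge, its face at x +50 mm, so that the middle of a 56 mm block flush against it lies at x +22 mm, in line with the bit.
- bed_knob (a point): Middle of the upright black knob, 22 mm thick and 38 mm high (68 to 106 mm above the bench), that stands on an arm 180 mm to the -y side of bed_mid; to be gripped from above. It moves with the bed; axes as the drill's. Nothing within 85 mm of it stands higher than 65 mm.
- water_lever (a joint): Quarter-turn lever of the water ball valve at the rear right corner of the drill, turning on an upright axis: 0 is shut (lever points along the drill's -x, across the pipe), 1.571 rad fully open (along -y, above the pipe), counter-clockwise seen from above. Half open is 0.785. It stays where it is left; moving it takes about 3 N at the sleeve.
- water_lever_grip (a point): Middle of the black sleeve of the water lever, 72 mm above the bench: sleeve 62 mm long, 22 mm wide, 14 mm thick, lying flat; it is 82 mm from the axis. x axis runs along the lever towards the axis, y across it, z up; turns with the lever. Below the sleeve is at least 40 mm of free room.
- water_lever_axis (a point): Point on the lever's upright axis at the height of the sleeve.
- switch_box: Grey steel switch box 250 x 150 x 85 mm, fixed; origin at the centre of its underside, x along its long side (away from the robot), z up. On top, on upright shafts 120 mm apart along x, turn the isolator (x +60 mm) and the run selector (x -60 mm). White ticks show the off and on directions of each handle's white pointer line. Two steel interlock plates lie beneath the handles.
- isolator (a joint): Isolator handle, 0 off to 1.047 rad (60 degrees) fully on, at a hard stop, clockwise seen from above. Stays where it is left, about 0.12 N m.
- isolator_grip (a point): On the isolator's axis, 115 mm above the bench, in the middle of its black bar handle, the longer of the two: 75 mm long, 16 mm thick, from 97 to 129 mm above the bench. x axis along the bar to its pointer end, y across it, z up; turns with the handle.
- selector (a joint): Run selector handle, 0 off to 1.047 rad (60 degrees) run, at a hard stop, clockwise seen from above; its sector plate is blocked near 0 by the isolator's round plate until the isolator is fully on and the scallop in that plate faces it. Once it is turned the isolator cannot go back to off. Stays where it is left, about 0.12 N m.
- selector_grip (a point): On the selector's axis, 115 mm above the bench, in the middle of its black bar handle, the shorter of the two: 52 mm long, 16 mm thick, from 97 to 129 mm above the bench. x axis along the bar to its pointer end, y across it, z up; turns with the handle.
- tub: Low black rubble tub, open on top, 160 x 140 mm and 55 mm high, walls and floor 5 mm, fixed; origin at the centre of its underside, x along the 160 mm side.
- block: Sawn limestone block, pale, 56 (x) x 100 (y) x 45 mm (z), about 0.55 kg; origin at the centre of its underside. On its top a pencilled cross in a small circle.
- mark (a point): Centre of the pencilled cross on the top of the block: on its centre line, 25 mm from the middle towards the block's +y end, 45 mm above its underside. Axes as the block's.
- offcut1: Rough limestone offcut, 44 (x) x 34 (y) x 32 mm (z), about 0.1 kg, with two roughly parallel faces across its y; origin at the centre of its underside as it first lies on the bed. There are two or three offcuts; the other is absent.
- offcut2: Rough limestone offcut, 40 (x) x 30 (y) x 36 mm (z), else as offcut1.
- offcut3: Rough limestone offcut, 46 (x) x 36 (y) x 30 mm (z), else as offcut1.
- mallet: Wooden carving mallet lying on the bench, 86 mm thick, 255 mm long; leave alone.
- chisel: Steel stone chisel lying on the bench, 190 mm long; leave alone.
- spray_bottle: White spray bottle, 68 mm thick and 170 mm high, standing; leave alone.
- pencil_tin: Round tin with pencils, 70 mm across and 150 mm high with the pencils, standing; leave alone.
There are look-alikes about, which are no part of the job. Leave any green or pink look-alike of the offcut2 alone. What is shaped like the block but green or purple is not meant.

How it is judged (in metres and radians):
On the way, in this order (a step that is already met when the one before it is completed fails the run):
1. power off: offcuts in the tub, block flush on the bed with its mark under the bit, water lever half open (x of offcut1 in the frame of tub between -0.078 and 0.078 m and y of offcut1 in the frame of tub between -0.068 and 0.068 m and z of offcut1 in the frame of tub between -0.005 and 0.052 m and x of offcut2 in the frame of tub between -0.078 and 0.078 m and y of offcut2 in the frame of tub between -0.068 and 0.068 m and z of offcut2 in the frame of tub between -0.005 and 0.052 m and x of offcut3 in the frame of tub between -0.078 and 0.078 m and y of offcut3 in the frame of tub between -0.068 and 0.068 m and z of offcut3 in the frame of tub between -0.005 and 0.052 m and horizontal distance between mark and bit_tip below 0.005 m and z of block in the frame of drill between 0.05 and 0.06 m and angle between the y axis of block and the y axis of drill, either way round below 0.07 rad and angle between block's own z axis and vertical below 0.07 rad and value of joint water_lever between 0.655 and 0.915 rad and linear speed of each of block, offcut1, offcut2, offcut3 below 0.02 m/s and value of joint isolator below 0.5 rad and value of joint selector below 0.2 rad), for 0.2 s.
2. isolator fully on, selector still off (value of joint isolator above 0.97 rad and value of joint selector below 0.3 rad), for 0.1 s.
3. selector fully to run (value of joint each of isolator, selector above 0.97 rad), for 0.2 s.
At the end, for the whole second after the job is handed in: Every offcut lies in the tub; the block lies flat on the bed with its mark within 5 mm (horizontally) of the bit's axis and square to the rails within 4 degrees; the water lever is at 45 degrees give or take 7.5; isolator and selector are within 4 degrees of fully on; all at rest (all of step 3 and x of offcut1 in the frame of tub between -0.078 and 0.078 m and y of offcut1 in the frame of tub between -0.068 and 0.068 m and z of offcut1 in the frame of tub between -0.005 and 0.052 m and x of offcut2 in the frame of tub between -0.078 and 0.078 m and y of offcut2 in the frame of tub between -0.068 and 0.068 m and z of offcut2 in the frame of tub between -0.005 and 0.052 m and x of offcut3 in the frame of tub between -0.078 and 0.078 m and y of offcut3 in the frame of tub between -0.068 and 0.068 m and z of offcut3 in the frame of tub between -0.005 and 0.052 m and horizontal distance between mark and bit_tip below 0.005 m and z of block in the frame of drill between 0.05 and 0.06 m and angle between the y axis of block and the y axis of drill, either way round below 0.07 rad and angle between block's own z axis and vertical below 0.07 rad and value of joint water_lever between 0.655 and 0.915 rad and linear speed of each of block, offcut1, offcut2, offcut3 below 0.02 m/s); the robot touches nothing.
It fails at once if the drill bit is knocked (more than 5 N) (contact force between drill_bit and anything else above 5 N).
It fails at once if the mallet is disturbed (moved over 40 mm) (distance of mallet from where it was at the start of the episode above 0.04 m).
It fails at once if the chisel is disturbed (moved over 40 mm) (distance of chisel from where it was at the start of the episode above 0.04 m).
It fails at once if the spray bottle is disturbed (moved over 40 mm) (distance of spray_bottle from where it was at the start of the episode above 0.04 m).
It fails at once if the pencil tin is disturbed (moved over 40 mm) (distance of pencil_tin from where it was at the start of the episode above 0.04 m).
Of offcut1, offcut2, offcut3 only 2 to 3 are there at a start; the rules pass over those that are not, and their reading is None.
At some moment in a run one of offcut1, offcut2, offcut3, block may be knocked a few centimetres aside while the robot is not near it.
Once in a run the grip may slacken for a moment while it holds something.
It also fails if it takes over 210 s, if anything falls off the work surface, if the arm or the gripper's body presses on something with over 40 N, if the wrist force passes 120 N, or if a joint passes its speed limit or range.

ROBOT

A 7-joint arm with a two-finger parallel gripper is mounted at the origin on the work surface. World frame = base frame: x ahead of the robot, y to its left, z up, the work surface at z = 0. Lengths are in m, angles in degrees, forces in N, time in s.
With the tool pointing down it reaches from about 0.425 to 0.925 m from the base axis. Payload 6.8 kg.
Tool frame: the origin (TCP) lies midway between the tips of the shut fingers; the grasp point (between the pads) lies env.grip_point_offset behind it (env.grip_point_offset is the distance from the TCP to the grasp point, in m); z points along the fingers, y is the line along which they close (so a half turn about z gives the same grasp; the last joint's range is limited). The gripper opens to 85 mm and grips with 20 to 120 N. Pads are 22 mm wide; open, the fingers measure 114 mm over their backs; the gripper's body (76 mm by 85 mm) begins 54 mm behind the grasp point. The pads swing forward as they close: fully open they stand 13 mm farther back than shut.
Start: joints at [-70.651, 27.33, 1.283, 89.118, -0.659, 63.558, -4.761], TCP at [0.291, 0.609, 0.231] pointing down, gripper open.
Joint ranges: [-169.35, 169.35], [-19.33, 120.38], [-80.79, 83.38], [13.8, 139.57], [-78.32, 258.32], [9.67, 109.79], [-169.56, 169.56]. Speed limits (degrees/s): [136.94, 136.94, 180, 180, 180, 180, 180].

INTERFACE

Orientations are given as a 3x3 rotation matrix whose columns are the frame's x, y, z axes.
In Python, from plant import env gives the robot as it stands.
- The arm moves only by the tool servo_tool, never from a script. Its argument "series" is a list of rows, each a list of 4 numbers: the shift along the tool's x, y, z in m, then the turn about the tool's z in degrees. In form: [[dx, dy, dz, twist], ...]. A call has 1 to 12 rows; each row is the pose to reach, as a shift and turn from the pose commanded when the call began, along the tool's axes at that moment; what a row does not reach only later rows make up. A row lasts 1/12 s, in which the tool goes at most 41.7 mm and 7.16 degrees, less where a joint would pass 70% of its speed; a pose out of reach is approached as far as the arm can. A call with a gripper value outside its range is refused whole. "hand" is the closure, from -1 (fully open) to 1 (shut), so that 0 is half open, set as the call begins (left out, the last holds). The fingers move at their own pace and stop on an object; the grip force is fixed at half the most. Time passes only in rows, so rows that repeat a pose let the fingers close. It gives the time, the measured TCP pose, the force, the opening and the grip force at its end, in the units of the state.
- env.sense(): the state, without advancing time (a new reading comes with each control period).
- env.capture(name): name is "scene" or "top" or "wrist"; returns the picture (420x560x3 uint8, red, green, blue); there is no depth.
- env.get_calibration(name): a dict with "fx", "fy", "cx", "cy" (pixels), "k1" (the pictures are not rectified: a ray, as slopes to the right and down, at radius r is drawn at 1 + k1 r^2 times it, then the intrinsics apply), "R" (3x3) and "t" (3): a world point X has camera coordinates R X + t. Camera axes: x right, y down, z forward; pixel columns grow to the right and rows downward; lengths in m; the calibration is good to about 2 mm. A picture is of the moment at which its call begins: read the wrist's pose just before it. get_calibration takes no time and is no camera call; for the wrist camera it gives the pose at the moment of the call.
- env.sign_off(): hands the job in; it is judged then, once.
Trained networks look in the newest picture that a camera, given by its name, has taken for a name from the list of things; names that differ only in an ending like _2 or _b are one class to them, and where a whole thing is asked for, a point or a joint stands for the part that bears it (a point fixed in the world has none). Each returns a list of dicts, best first, with "conf" (0 to 1); they miss things now and then, are a little off and sometimes report something else, mostly with a low value. They report only what shows in the picture. A call takes as long as a camera call. They do not tell look-alikes from the thing itself.
- env.silhouettes(camera, thing): "region" (420x560 bool, what is visible of it) and "extent" ([left, top, width, height] in pixels, round what is visible of it).
The state is a dict: "clock": time; "joints": joint angles; "dq": joint speeds; "joint_efforts": joint torques, N m; "position": TCP position; "ee_rot": TCP orientation; "ft_force": force on the tool from outside, world axes, zero at the start; "ft_torque": the same for the moment, N m; "width": opening from 0.0 (shut) to 1.0 (fully open); "finger_force": force on a finger pad.
Only numpy, scipy, OpenCV 4.12 (cv2) and the standard library are available. Lean on these libraries where they do the work, as an engineer would, in place of code of your own. Each camera call takes 0.05 s, during which the arm holds its last target. There are 200 camera calls.

## Working session

There is one attempt and no reset: what is moved stays moved. The work goes in short steps, Python scripts to look and compute and a tool call to move; the robot and the scene stay as the last step left them, time stands still between calls to the robot, and variables do not carry over. Pictures are saved under pics/ and viewed, at most 14 in all, crops included, and the job is handed in when it is done.

Besides the shell and the picture viewer there is one more tool, called after "Request:" as a command line: name --pt "numbers of a row" for each row, then --argument value for the rest. servo_tool: Moves the arm, as the interface text tells. Its arguments: {"type":"object","properties":{"series":{"type":"array","items":{"type":"array","items":{"type":"number"}}},"hand":{"type":"number"}},"required":["series"]}

```bash
ls; mkdir -p pics; python3 - <<'E'
from plant import env
import cv2,numpy as np
print(env.sense()); print(env.grip_point_offset)
for n in("scene","top","wrist"):
    im=env.capture(n); cv2.imwrite(f"pics/{n}0.png",im[:,:,::-1]); c=env.get_calibration(n)
    print(n,{k:np.round(v,4).tolist() for k,v in c.items()})
E
```

```text
pics
{'clock': 0.0, 'joints': array([-70.65310569,  27.37513876,   1.28131869,  89.17835544,
        -0.65987177,  63.55846283,  -4.76036337]), 'dq': array([-0.07233068,  0.01102793,  0.07236477,  0.06570387, -0.06157564,
       -0.03837158,  0.09122362]), 'joint_efforts': array([-3.45378066e-04, -5.96456301e+01,  1.60770155e+00, -2.81190705e+01,
        1.23698512e-02,  9.49195353e-03,  8.08983344e-06]), 'position': array([0.29079196, 0.60849089, 0.23033354]), 'ee_rot': array([[-9.02284209e-01,  4.31141232e-01, -6.66766053e-04],
       [ 4.31141728e-01,  9.02282618e-01, -1.69949972e-03],
       [-1.31112985e-04, -1.82090243e-03, -9.99998334e-01]]), 'ft_force': array([-0.44903614, -0.1296761 ,  0.17173908]), 'ft_torque': array([-0.03186563,  0.02680137,  0.02849794]), 'finger_force': 0.0, 'width': 1.0007019635699677}
0.0187
scene {'fx': 474.509, 'fy': 474.509, 'cx': 287.5545, 'cy': 208.193, 'k1': 0.003, 'R': [[-0.2763, 0.9611, 0.0038], [0.8165, 0.2368, -0.5266], [-0.507, -0.1423, -0.8501]], 't': [0.2065, -0.3408, 1.5518]}
top {'fx': 417.578, 'fy': 417.578, 'cx': 285.1603, 'cy': 207.6004, 'k1': -0.1043, 'R': [[0.0457, -0.999, 0.0028], [-0.9754, -0.0452, -0.2158], [0.2157, 0.0071, -0.9764]], 't': [-0.0911, 0.5215, 1.0457]}
wrist {'fx': 369.8992, 'fy': 369.8992, 'cx': 279.4386, 'cy': 210.6878, 'k1': -0.0818, 'R': [[0.431, 0.9024, -0.0015], [0.8526, -0.4067, 0.3282], [0.2955, -0.1427, -0.9446]], 't': [-0.6747, -0.0427, 0.3813]}
```

View pics/top0.png

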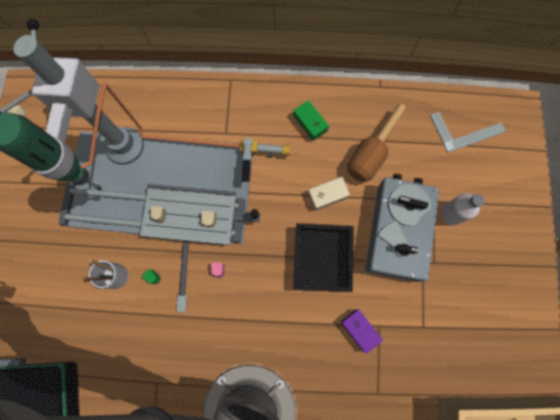

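View pics/scene0.png

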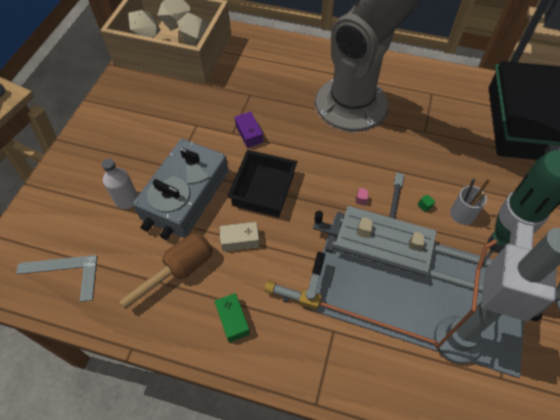

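Top view: pale block with its cross at (329,193). Its look-alikes are the green one (311,120) and the purple one (362,331). Offcuts on the bed are at (157,213) and (208,218), with a green look-alike at (151,277) and a pink one at (217,270). Knob (254,215), tub (324,258), switch box (403,228), valve around (246,160).

```bash
cat > h.py <<'E'
from plant import env
import cv2,numpy as np
from scipy.optimize import least_squares
def px(n,X,c=None):
    c=c or env.get_calibration(n); p=np.atleast_2d(X)@np.array(c["R"]).T+c["t"]
    s=p[:,:2]/p[:,2:]; s=s*(1+c["k1"]*(s**2).sum(1,keepdims=True))
    return s*[c["fx"],c["fy"]]+[c["cx"],c["cy"]]
def back(n,uv,z,c=None):
    c=c or env.get_calibration(n); R=np.array(c["R"]);C=-R.T@c["t"]
    d=(np.atleast_2d(uv)-[c["cx"],c["cy"]])/[c["fx"],c["fy"]]; s=d.copy()
    for _ in range(20): s=d/(1+c["k1"]*(s**2).sum(1,keepdims=True))
    r=np.c_[s,np.ones(len(s))]@R; return C+r*((z-C[2])/r[:,2])[:,None]
def frame(x,y,a):
    a=np.radians(a); return lambda P:np.atleast_2d(P)@np.array([[np.cos(a),np.sin(a),0],[-np.sin(a),np.cos(a),0],[0,0,1]])+[x,y,0]
def crop(n,x0,y0,w,h,s,name,im=None,pts=None):
    im=env.capture(n) if im is None else im
    o=cv2.resize(im[y0:y0+h,x0:x0+w,::-1],None,fx=s,fy=s,interpolation=cv2.INTER_CUBIC)
    if pts is not None:
        for u,v in pts: cv2.circle(o,(int((u-x0+.5)*s),int((v-y0+.5)*s)),3,(0,0,255),1)
    cv2.imwrite(f"pics/{name}.png",o)
def rel(target,ang=None):
    "shift in tool axes from the current pose to a TCP target; ang = world yaw of the closing line (tool y)"
    s=env.sense();R=s["ee_rot"]; d=R.T@(np.array(target)-s["position"]); y=np.degrees(np.arctan2(R[1,1],R[0,1]))
    t=None
    if ang is not None: t=-((ang-y+90)%180-90)
    return np.round(d,4).tolist(),round(y,1),t and round(t,1)
E
python3 - <<'E'
from h import *
im=cv2.imread("pics/top0.png")[:,:,::-1]
crop("top",50,120,240,180,3.3,"dr",im)
crop("top",290,160,200,150,4,"sw",im)
E
```

```text
(no output)
```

View pics/dr.png

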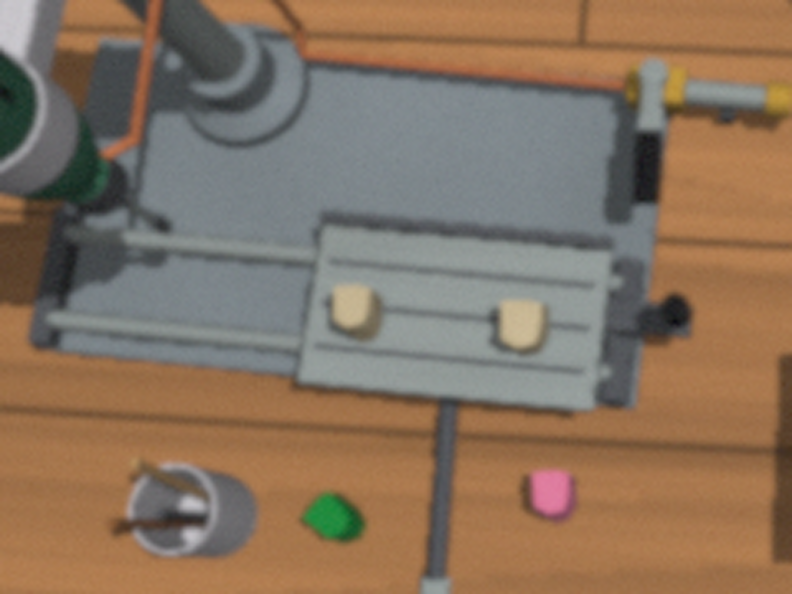

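View pics/sw.png

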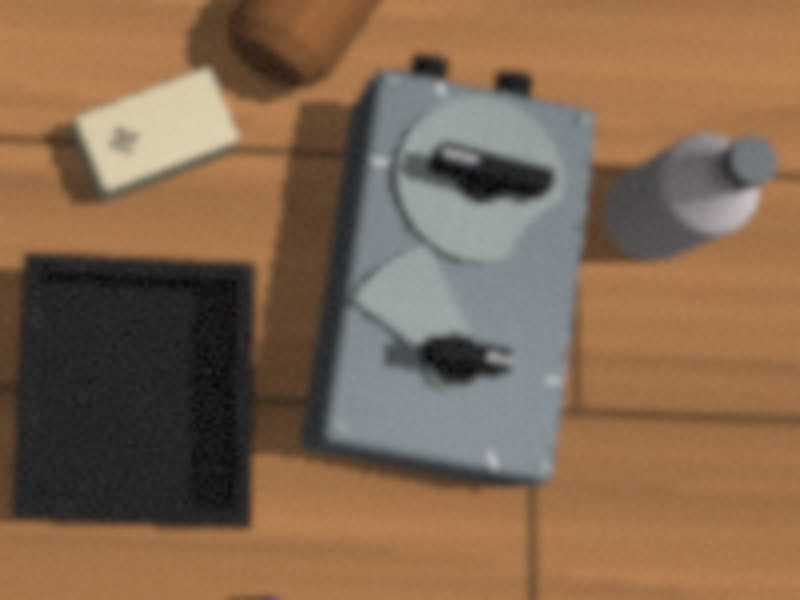

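```bash
python3 - <<'E'
from h import *
dc=lambda *p:[(a/3.3+50-.35,b/3.3+120-.35) for a,b in p]
sc=lambda *p:[(a/4+290-.4,b/4+160-.4) for a,b in p]
# drill+bed: x,y,yaw ; bed at q
pts=np.array([[-.080,-.08+.12,.055],[-.080,-.08-.12,.055],[0,-.26,.106]])
uv=np.array(dc((297,383),(592,410),(678,308)))
pts2=np.array([[.177,.150,.03]])
def f(p):
    P=pts.copy()
    return (px("top",frame(*p[:2],p[2]*50)(P))-uv).ravel()
r=least_squares(f,[.6,.2,0]);print("drill",r.x[:2],r.x[2]*50,r.fun.round(1))
g=frame(*r.x[:2],r.x[2]*50)
print("bit",g([.022,.15,.118]),"lever axis?", back("top",dc((652,75)),.072),"sleeve",back("top",dc((648,165)),.072))
print("knob",g([0,-.26,.087]),"offc",back("top",dc((352,305),(520,322)),.086), "plate ctr resid",px("top",g([[-.08,.26,.012]])))
b=back("top",sc((75,122),(210,68),(240,138),(103,195)),.045);print("block",b.mean(0),b.round(3).tolist());print("mark",back("top",sc((124,140)),.045))
t=back("top",sc((27,257),(254,263),(250,522),(15,516)),.055);print("tub",t.mean(0),t.round(3).tolist())
s=back("top",sc((380,72),(595,112),(548,482),(325,440)),.085);print("box",s.mean(0),s.round(3).tolist())
print("iso ends",back("top",sc((435,153),(552,182)),.129),"sel",back("top",sc((422,357),(512,357)),.129))
for n,P in(("bottle",(690,190)),):print(n,back("top",sc(P),.1))
E
```

```text
drill [0.51060476 0.26885057] -2.8377278315075145 [ 0.2 -0.3  0.5  0.6 -0.7 -0.3]
bit [[0.5400039  0.41757747 0.118     ]] lever axis? [[0.69773604 0.04367245 0.072     ]] sleeve [[0.6204211  0.04167713 0.072     ]]
knob [[0.49773282 0.00916939 0.087     ]] offc [[0.4915166  0.26529614 0.086     ]
 [0.48428316 0.13130271 0.086     ]] plate ctr resid [[ 69.73038101 229.84291528]]
block [ 0.57579473 -0.18291496  0.045     ] [[0.579, -0.127, 0.045], [0.621, -0.218, 0.045], [0.573, -0.239, 0.045], [0.53, -0.148, 0.045]]
mark [[ 0.56808234 -0.16061705  0.045     ]]
tub [ 0.40078032 -0.17279836  0.055     ] [[0.483, -0.098, 0.055], [0.486, -0.248, 0.055], [0.318, -0.248, 0.055], [0.316, -0.098, 0.055]]
box [ 0.48060144 -0.37874353  0.085     ] [[0.612, -0.325, 0.085], [0.592, -0.469, 0.085], [0.349, -0.431, 0.085], [0.37, -0.289, 0.085]]
iso ends [[ 0.54732481 -0.34899006  0.129     ]
 [ 0.53219516 -0.4232088   0.129     ]] sel [[ 0.4189782  -0.33953727  0.129     ]
 [ 0.42120423 -0.39538966  0.129     ]]
bottle [[ 0.53825046 -0.52508895  0.1       ]]
```

Request:
servo_tool --pt "-0.01 -0.037 -0.003 0" --pt "-0.02 -0.075 -0.007 0" --pt "-0.03 -0.112 -0.01 0" --pt "-0.041 -0.15 -0.013 -3" --pt "-0.051 -0.187 -0.017 -6" --pt "-0.061 -0.224 -0.02 -9" --pt "-0.099 -0.239 -0.02 -12" --pt "-0.138 -0.253 -0.02 -15" --pt "-0.176 -0.268 -0.02 -18" --pt "-0.215 -0.283 -0.02 -21" --pt "-0.253 -0.297 -0.02 -25" --pt "-0.292 -0.312 -0.02 -28" --hand -1

```text
clock: 1.15
position: [0.4207, 0.2001, 0.2515]
ee_rot: [[-0.999, -0.047, 0.0], [-0.047, 0.999, 0.001], [-0.0, 0.001, -1.0]]
ft_force: [1.4, 1.4, -0.3]
width: 0.996
finger_force: 0.0
```

Request:
servo_tool --pt "0 0 0 0" --pt "0 0 0 0"

```text
clock: 1.32
position: [0.4211, 0.1996, 0.2512]
ee_rot: [[-0.999, -0.037, 0.0], [-0.037, 0.999, -0.0], [0.0, -0.0, -1.0]]
ft_force: [-0.4, 1.3, -1.0]
width: 1.004
finger_force: 0.0
```

```bash
python3 - <<'E'
from h import *
s=env.sense();print(s["clock"],s["position"],s["joints"].round(1))
im=env.capture("wrist");cv2.imwrite("pics/w1.png",im[:,:,::-1])
c=env.get_calibration("wrist");np.savez("w1.npz",**c)
for n in("offcut1","offcut2","offcut3"):
  for d in env.silhouettes("wrist",n): print(n,d["conf"],d["extent"],cv2.minAreaRect(np.argwhere(d["region"])[:,::-1].astype(np.float32)))
print(px("wrist",[[.4915,.2653,.087],[.4843,.1313,.087]]))
E
```

```text
1.3167 [0.42108237 0.19956466 0.25121222] [-45.6   5.9  13.6 116.   -1.6  58.3  60.9]
offcut1 0.96 [328.6, 224.4, 34.4, 56.8] ((344.0, 253.0), (52.0, 36.0), 90.0)
offcut1 0.92 [185.0, 215.5, 41.2, 50.9] ((204.30137634277344, 242.863037109375), (50.87680435180664, 41.24580764770508), 83.9909896850586)
offcut1 0.59 [346.4, 59.8, 47.5, 44.9] ((366.67523193359375, 78.64431762695312), (45.18061828613281, 38.55110168457031), 39.47246170043945)
offcut1 0.56 [169.4, 79.2, 40.1, 45.1] ((185.87557983398438, 101.81659698486328), (42.688873291015625, 37.468414306640625), 82.40535736083984)
offcut2 0.96 [328.6, 224.4, 34.4, 56.8] ((344.0, 253.0), (52.0, 36.0), 90.0)
offcut2 0.92 [185.0, 215.5, 41.2, 50.9] ((204.30137634277344, 242.863037109375), (50.87680435180664, 41.24580764770508), 83.9909896850586)
offcut2 0.59 [346.4, 59.8, 47.5, 44.9] ((366.67523193359375, 78.64431762695312), (45.18061828613281, 38.55110168457031), 39.47246170043945)
offcut2 0.56 [169.4, 79.2, 40.1, 45.1] ((185.87557983398438, 101.81659698486328), (42.688873291015625, 37.468414306640625), 82.40535736083984)
offcut3 0.96 [328.6, 224.4, 34.4, 56.8] ((344.0, 253.0), (52.0, 36.0), 90.0)
offcut3 0.92 [185.0, 215.5, 41.2, 50.9] ((204.30137634277344, 242.863037109375), (50.87680435180664, 41.24580764770508), 83.9909896850586)
offcut3 0.59 [346.4, 59.8, 47.5, 44.9] ((366.67523193359375, 78.64431762695312), (45.18061828613281, 38.55110168457031), 39.47246170043945)
offcut3 0.56 [169.4, 79.2, 40.1, 45.1] ((185.87557983398438, 101.81659698486328), (42.688873291015625, 37.468414306640625), 82.40535736083984)
[[342.35659732 265.19889044]
 [197.67502983 252.2010556 ]]
```

View pics/w1.png

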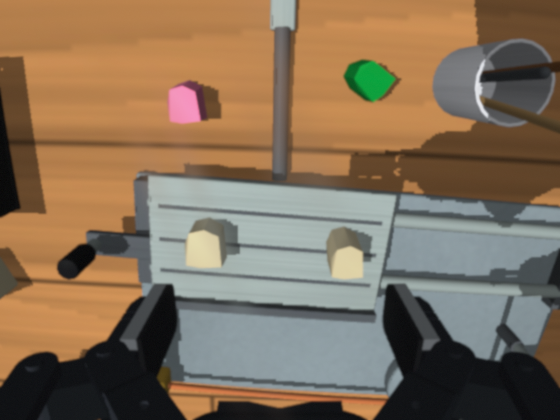

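Wrist view: two offcuts on the bed at (348,265) and (205,257), tops facing the camera, with their narrow sides along image x (world y). There is no third. The pink (186,102) and green (370,80) look-alikes are on the bench in front of the bed. The knob is at (77,262).

```bash
python3 - <<'E'
from h import *
c=dict(np.load("w1.npz"))
for z in(.085,.091): print(z,back("wrist",[(347,266),(205,257),(331,258),(364,275),(330,275),(187,247),(225,268)],z,c).round(4).tolist())
g=frame(.5106,.26885,-2.84)
print(px("wrist",g([[-.08,.04,.055],[-.08,-.2,.055],[.05,.04,.065],[.05,-.2,.065],[0,-.26,.106]]),c).round(1))
for t in((.495,.264,.12),(.488,.131,.12)):print(rel(t))
E
```

```text
0.085 [[0.4945, 0.2681, 0.085], [0.4905, 0.1355, 0.085], [0.4868, 0.2523, 0.085], [0.5035, 0.2853, 0.085], [0.5046, 0.253, 0.085], [0.4811, 0.1191, 0.085], [0.5012, 0.154, 0.085]]
0.091 [[0.4914, 0.2667, 0.091], [0.4875, 0.1367, 0.091], [0.4838, 0.2513, 0.091], [0.5002, 0.2836, 0.091], [0.5013, 0.2519, 0.091], [0.4782, 0.1206, 0.091], [0.4979, 0.1548, 0.091]]
[[394.1 195.4]
 [143.8 173.7]
 [372.8 315.6]
 [144.8 297.6]
 [ 62.4 268.2]]
([-0.0789, 0.0576, 0.1311], np.float64(92.6), None)
([-0.0659, -0.075, 0.1311], np.float64(92.6), None)
```

Request:
servo_tool --pt "-0.025 0.02 0.02 0" --pt "-0.05 0.04 0.05 0" --pt "-0.076 0.061 0.08 0" --pt "-0.076 0.061 0.12 0" --pt "-0.076 0.061 0.15 0" --pt "-0.076 0.061 0.175 0" --pt "-0.076 0.061 0.185 0" --pt "-0.076 0.061 0.192 0" --pt "-0.076 0.061 0.192 0"

```text
clock: 2.27
position: [0.4925, 0.2665, 0.0588]
ee_rot: [[-0.999, -0.044, -0.001], [-0.044, 0.999, -0.0], [0.001, -0.0, -1.0]]
ft_force: [0.0, -0.4, 0.4]
width: 0.998
finger_force: 0.0
```

Request:
servo_tool --pt "0 0 0 0" --pt "0 0 0 0" --pt "0 0 0 0" --pt "0 0 0 0" --pt "0 0 0 0" --pt "0 0 0 0" --pt "0 0 0 0" --pt "0 0 -0.01 0" --pt "0 0 -0.03 0" --pt "0 0 -0.06 0" --pt "0 0 -0.1 0" --pt "0 0 -0.1 0" --hand 1

```text
clock: 3.27
position: [0.4971, 0.2678, 0.1668]
ee_rot: [[-0.999, -0.042, 0.009], [-0.042, 0.999, 0.007], [-0.01, 0.006, -1.0]]
ft_force: [1.0, 0.9, -0.5]
width: 0.338
finger_force: 58.6
```

```bash
python3 - <<'E'
from h import *
print(rel((.41,-.175,.16)), env.sense()["joints"].round(1))
E
```

```text
([0.1057, -0.4388, 0.003], np.float64(92.4), None) [-45.   21.   13.  109.3  -6.1  49.7  63.5]
```

Request:
servo_tool --pt "0.01 -0.037 0 0" --pt "0.019 -0.074 0 0" --pt "0.029 -0.111 0 0" --pt "0.039 -0.148 0 0" --pt "0.048 -0.185 0 0" --pt "0.058 -0.222 0 0" --pt "0.067 -0.259 0 0" --pt "0.077 -0.296 0 0" --pt "0.087 -0.333 0 0" --pt "0.096 -0.37 0 0" --pt "0.106 -0.407 0 0" --pt "0.115 -0.439 0 0"

```text
clock: 4.27
position: [0.3964, -0.18, 0.1601]
ee_rot: [[-0.999, -0.042, 0.002], [-0.042, 0.999, -0.0], [-0.002, -0.0, -1.0]]
ft_force: [0.4, -0.3, -0.4]
width: 0.33
finger_force: 58.7
```

Request:
servo_tool --pt "0 0 0 0" --pt "0 0 0.04 0" --pt "0 0 0.08 0" --pt "0 0 0.115 0" --pt "0 0 0.13 0" --pt "0 0 0.13 0"

```text
clock: 4.77
position: [0.395, -0.1767, 0.0269]
ee_rot: [[-0.999, -0.043, -0.006], [-0.043, 0.999, 0.001], [0.005, 0.002, -1.0]]
ft_force: [0.7, -0.7, -1.2]
width: 0.34
finger_force: 58.7
```

Request:
servo_tool --pt "0 0 0 0" --pt "0 0 0 0" --pt "0 0 0 0" --pt "0 0 -0.02 0" --pt "0 0 -0.06 0" --pt "0 0 -0.1 0" --pt "0 0 -0.13 0" --pt "0 0 -0.17 0" --pt "0 0 -0.21 0" --pt "0 0 -0.21 0" --hand 0

```text
clock: 5.6
position: [0.4012, -0.1793, 0.2475]
ee_rot: [[-0.999, -0.042, 0.015], [-0.042, 0.999, -0.001], [-0.015, -0.001, -1.0]]
ft_force: [2.8, -0.0, 0.3]
width: 0.501
finger_force: 0.0
```

```bash
python3 - <<'E'
from h import *
print(env.sense()["joints"].round(1),rel((.487,.134,.13)))
im=env.capture("top"); crop("top",130,150,240,180,3.3,"t2",im)
E
```

```text
[-13.    2.2  30.4 120.7  -1.6  56.6 110.7] ([-0.0971, 0.3096, 0.1185], np.float64(92.4), None)
```

View pics/t2.png

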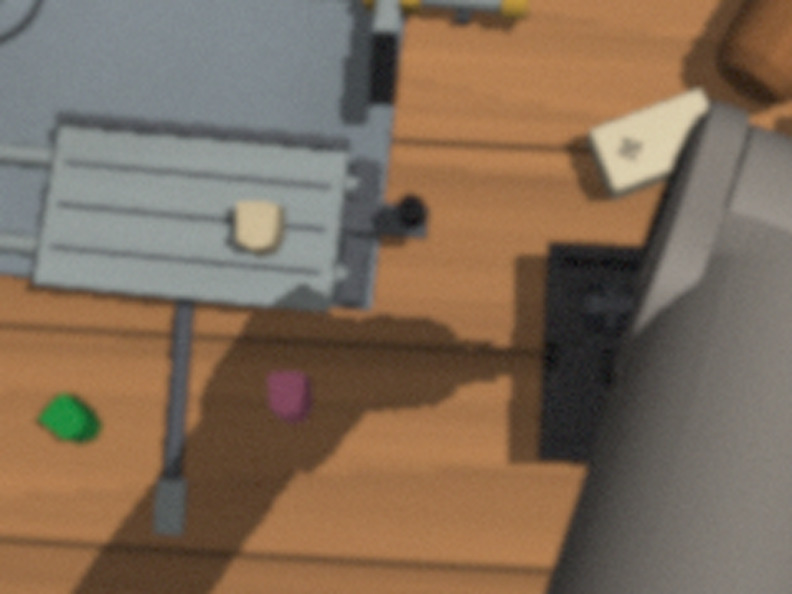

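The remaining offcut hasn't moved from (208,218). The arm hides most of the tub.

Request:
servo_tool --pt "-0.011 0.036 0 0" --pt "-0.022 0.072 0 0" --pt "-0.034 0.108 0 0" --pt "-0.045 0.144 0.01 0" --pt "-0.056 0.18 0.02 0" --pt "-0.067 0.216 0.03 0" --pt "-0.079 0.252 0.04 0" --pt "-0.09 0.286 0.06 0" --pt "-0.097 0.31 0.08 0" --pt "-0.097 0.31 0.115 0" --pt "-0.097 0.31 0.115 0" --hand -1

```text
clock: 6.57
position: [0.4769, 0.1369, 0.1194]
ee_rot: [[-0.999, -0.047, -0.008], [-0.047, 0.999, -0.004], [0.008, -0.003, -1.0]]
ft_force: [-2.3, -1.1, 0.1]
width: 0.998
finger_force: 0.0
```

```bash
python3 - <<'E'
from h import *
print(rel((.487,.134,.058)))
env.capture("wrist");
for d in env.silhouettes("wrist","offcut1")[:3]:
  l,t,w,h=d["extent"]; print(d["conf"],d["extent"],back("wrist",[(l+w/2,t+h/2),(l,t+h/2),(l+w,t+h/2)],.075).round(4).tolist())
E
```

```text
([-0.0105, -0.0031, 0.0614], np.float64(92.7), None)
0.87 [207.4, 0.0, 58.1, 56.2] [[0.3699, 0.1104, 0.075], [0.3703, 0.0965, 0.075], [0.3694, 0.1243, 0.075]]
0.85 [481.2, 0.0, 78.4, 36.8] [[0.3562, 0.2489, 0.075], [0.3582, 0.2286, 0.075], [0.3538, 0.2702, 0.075]]
0.81 [238.3, 211.6, 57.0, 81.3] [[0.4865, 0.1287, 0.075], [0.4872, 0.1124, 0.075], [0.4858, 0.145, 0.075]]
```

Request:
servo_tool --pt "0 0 0 0" --pt "-0.003 -0.004 0.02 0" --pt "-0.005 -0.004 0.025 0" --pt "-0.005 -0.004 0.025 0"

```text
clock: 7.0
position: [0.4862, 0.1315, 0.0999]
ee_rot: [[-0.999, -0.041, 0.0], [-0.041, 0.999, -0.0], [-0.0, -0.0, -1.0]]
ft_force: [-0.5, 0.3, -0.6]
width: 0.996
finger_force: 0.0
```

```bash
python3 - <<'E'
from h import *
print(rel((.487,.131,.058)))
E
```

```text
([-0.0008, -0.0006, 0.0419], np.float64(92.3), None)
```

Request:
servo_tool --pt "0 0 0.02 0" --pt "0 0 0.035 0" --pt "0 0 0.042 0" --pt "0 0 0.042 0"

```text
clock: 7.33
position: [0.4855, 0.1322, 0.0571]
ee_rot: [[-0.999, -0.042, -0.001], [-0.042, 0.999, -0.0], [0.001, -0.0, -1.0]]
ft_force: [-0.3, -0.6, 0.7]
width: 0.996
finger_force: 0.0
```

Request:
servo_tool --pt "0 0 0 0" --pt "0 0 0 0" --pt "0 0 0 0" --pt "0 0 0 0" --pt "0 0 0 0" --pt "0 0 0 0" --pt "0 0 0 0" --pt "0 0 -0.01 0" --pt "0 0 -0.03 0" --pt "0 0 -0.06 0" --pt "0 0 -0.1 0" --pt "0 0 -0.1 0" --hand 1

```text
clock: 8.33
position: [0.4899, 0.1335, 0.1642]
ee_rot: [[-0.999, -0.042, 0.01], [-0.042, 0.999, 0.004], [-0.01, 0.004, -1.0]]
ft_force: [1.8, 1.1, -0.2]
width: 0.379
finger_force: 59.9
```

```bash
python3 - <<'E'
from h import *
print(rel((.45,-.175,.16)))
E
```

```text
([0.0528, -0.3066, 0.0024], np.float64(92.4), None)
```

Request:
servo_tool --pt "0.006 -0.037 0 0" --pt "0.013 -0.074 0 0" --pt "0.019 -0.111 0 0" --pt "0.025 -0.148 0 0" --pt "0.032 -0.185 0 0" --pt "0.038 -0.222 0 0" --pt "0.044 -0.259 0 0" --pt "0.05 -0.29 0 0" --pt "0.053 -0.307 0 0" --pt "0.053 -0.307 0.03 0" --pt "0.053 -0.307 0.07 0" --pt "0.053 -0.307 0.11 0"

```text
clock: 9.33
position: [0.4475, -0.1773, 0.0475]
ee_rot: [[-0.999, -0.042, 0.005], [-0.042, 0.999, -0.001], [-0.004, -0.001, -1.0]]
ft_force: [1.4, 0.5, -0.8]
width: 0.376
finger_force: 60.0
```

Request:
servo_tool --pt "0 0 0.015 0" --pt "0 0 0.015 0" --pt "0 0 0.015 0"

```text
clock: 9.58
position: [0.4458, -0.1766, 0.0323]
ee_rot: [[-0.999, -0.043, -0.001], [-0.043, 0.999, 0.0], [0.001, 0.0, -1.0]]
ft_force: [0.1, 0.2, -0.4]
width: 0.385
finger_force: 39.6
```

Request:
servo_tool --pt "0 0 0 0" --pt "0 0 0 0" --pt "0 0 0 0" --pt "0 0 -0.02 0" --pt "0 0 -0.06 0" --pt "0 0 -0.1 0" --pt "0 0 -0.13 0" --pt "0 0 -0.17 0" --pt "0 0 -0.21 0" --pt "0 0 -0.21 0" --pt "0 0 -0.21 0" --hand 0

```text
clock: 10.5
position: [0.4478, -0.1769, 0.2456]
ee_rot: [[-0.999, -0.043, 0.007], [-0.043, 0.999, -0.0], [-0.007, -0.0, -1.0]]
ft_force: [-0.3, -0.3, 0.0]
width: 0.498
finger_force: 0.0
```

```bash
python3 - <<'E'
from h import *
s=env.sense();print(s["joints"].round(1),s["position"])
im=env.capture("wrist");cv2.imwrite("pics/w3.png",im[:,:,::-1]);np.savez("w3.npz",**env.get_calibration("wrist"))
E
```

```text
[ -8.9   7.7  25.6 115.5  -4.1  57.2 111.2] [ 0.44780192 -0.17687759  0.2456285 ]
```

View pics/w3.png

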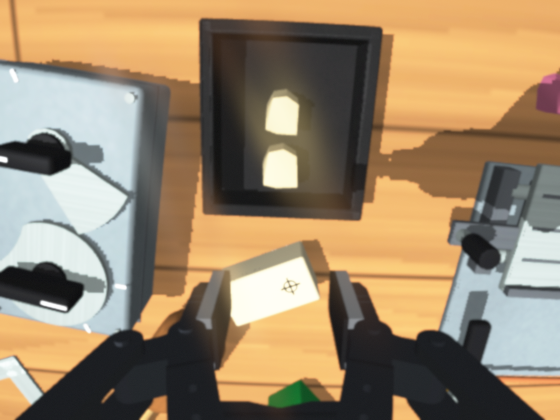

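Both offcuts are in the tub, at (283,112) and (281,168). The block lies at about (275,290) with its mark at (290,286), nearer the +y (right) end, clear of the mallet.

```bash
python3 - <<'E'
from h import *
c=dict(np.load("w3.npz"))
im=cv2.imread("pics/w3.png"); g=cv2.cvtColor(im,cv2.COLOR_BGR2HSV)
m=((g[:,:,2]>205)&(g[:,:,1]<60)).astype(np.uint8); m[:, :229]=0; m[:,325:]=0; m[:255]=0; m[330:]=0
m=cv2.morphologyEx(m,cv2.MORPH_CLOSE,np.ones((9,9)))
k=max(cv2.findContours(m,0,2)[0],key=cv2.contourArea); w=back("wrist",k[:,0,:].astype(float),.045,c)[:,:2]
r=cv2.minAreaRect((w*1000).astype(np.float32)); print(r)
mk=back("wrist",[(290,286)],.045,c)[0]; print(mk)
b=back("wrist",[(236,325),(319,299)],.045,c);print(b,np.degrees(np.arctan2(*(b[1]-b[0])[1::-1])))
for a in(114,):
  u=np.array([np.cos(np.radians(a)),np.sin(np.radians(a)),0]); ctr=mk-.025*u; print(ctr,rel((ctr[0],ctr[1],.12),24.5))
E
```

```text
((573.3101196289062, -182.7152862548828), (55.236019134521484, 97.98396301269531), 24.003089904785156)
[ 0.56469103 -0.15955442  0.045     ]
[[ 0.61703984 -0.21658362  0.045     ]
 [ 0.57944802 -0.12759217  0.045     ]] 112.90019434928583
[ 0.57485945 -0.18239306  0.045     ] ([-0.1276, -0.0115, 0.1241], np.float64(92.5), np.float64(68.0))
```

Request:
servo_tool --pt "-0.02 0 0 7" --pt "-0.04 -0.002 0 14" --pt "-0.06 -0.004 0 21" --pt "-0.08 -0.006 0.02 28" --pt "-0.1 -0.008 0.04 35" --pt "-0.12 -0.011 0.06 42" --pt "-0.128 -0.011 0.08 49" --pt "-0.128 -0.011 0.1 56" --pt "-0.128 -0.011 0.12 63" --pt "-0.128 -0.011 0.12 68" --pt "-0.128 -0.011 0.12 68" --pt "-0.128 -0.011 0.12 68" --hand -1

```text
clock: 11.55
position: [0.5736, -0.1819, 0.1211]
ee_rot: [[-0.416, 0.909, -0.002], [0.909, 0.416, -0.0], [0.001, -0.002, -1.0]]
ft_force: [-0.1, 0.3, 0.3]
width: 0.999
finger_force: 0.0
```

```bash
python3 - <<'E'
from h import *
s=env.sense();print(s["joints"].round(1),rel((.574,-.183,.014),24.2))
env.capture("wrist")
for d in env.silhouettes("wrist","block")[:2]:
  l,t,w,h=d["extent"];print(d["conf"],d["extent"])
  ys,xs=np.nonzero(d["region"]);P=back("wrist",np.c_[xs,ys],.045)[:,:2];r=cv2.minAreaRect((P*1000).astype(np.float32));print(r)
E
```

```text
[-13.5  31.4  34.1 106.7 -22.6  49.   56.5] ([-0.0012, 0.0002, 0.1071], np.float64(24.6), np.float64(0.4))
0.89 [491.2, 221.1, 68.8, 101.8]
((751.0445556640625, -147.41473388671875), (48.34433364868164, 80.82867431640625), 40.54726791381836)
0.83 [239.4, 139.3, 93.7, 154.3]
((578.133544921875, -179.88021850585938), (55.73499298095703, 106.09733581542969), 24.00673484802246)
```

Request:
servo_tool --pt "-0.001 0 0.03 0" --pt "-0.001 0 0.06 0" --pt "-0.001 0 0.085 0" --pt "-0.001 0 0.1 0" --pt "-0.001 0 0.107 0" --pt "-0.001 0 0.107 0"

```text
clock: 12.15
position: [0.5742, -0.1828, 0.0144]
ee_rot: [[-0.415, 0.91, -0.002], [0.91, 0.415, 0.001], [0.001, -0.001, -1.0]]
ft_force: [-0.8, 0.3, 0.7]
width: 1.001
finger_force: 0.0
```

Request:
servo_tool --pt "0 0 0 0" --pt "0 0 0 0" --pt "0 0 0 0" --pt "0 0 0 0" --pt "0 0 0 0" --pt "0 0 0 0" --pt "0 0 -0.02 0" --pt "0 0 -0.05 0" --pt "0 0 -0.09 0" --pt "0 0 -0.13 0" --pt "0 0 -0.13 0" --pt "0 0 -0.13 0" --hand 1

```text
clock: 13.15
position: [0.5761, -0.1832, 0.1477]
ee_rot: [[-0.414, 0.91, 0.005], [0.91, 0.414, -0.0], [-0.002, 0.004, -1.0]]
ft_force: [-0.6, 0.9, -6.4]
width: 0.642
finger_force: 67.2
```

```bash
python3 - <<'E'
from h import *
g=frame(.5106,.26885,-2.84); print(g([.020,-.10,.15]))
s=env.sense();print(s["position"],rel(g([.020,-.10,.15])[0],-2.84))
im=env.capture("wrist");crop("wrist",130,60,300,240,2.6,"w4",im);np.savez("w4.npz",**env.get_calibration("wrist"))
E
```

```text
[[0.52562073 0.16798188 0.15      ]]
[ 0.57614259 -0.18315593  0.14766241] ([0.3405, 0.0995, -0.0027], np.float64(24.5), np.float64(27.3))
```

View pics/w4.png

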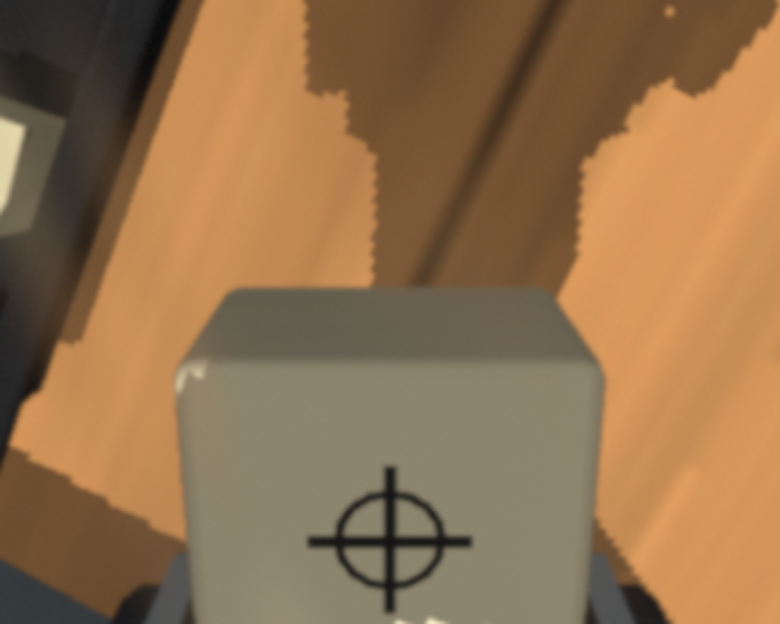

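The block is held square, with its mark at full-image pixel (280,268) near the +y end.

Request:
servo_tool --pt "0.036 0.01 0 3" --pt "0.072 0.02 0 6" --pt "0.108 0.03 0 9" --pt "0.144 0.04 0 12" --pt "0.18 0.05 0 15" --pt "0.216 0.06 0 18" --pt "0.252 0.07 0 21" --pt "0.288 0.08 0 24" --pt "0.324 0.09 0 27.3" --pt "0.342 0.096 0 27.3" --pt "0.342 0.096 0 27.3" --pt "0.342 0.096 0 27.3"

```text
clock: 14.2
position: [0.5185, 0.1695, 0.1431]
ee_rot: [[0.045, 0.999, -0.004], [0.999, -0.045, -0.002], [-0.002, -0.004, -1.0]]
ft_force: [0.6, -0.3, -5.8]
width: 0.645
finger_force: 67.1
```

```bash
python3 - <<'E'
from h import *
s=env.sense();print(s["position"],s["joints"].round(1),rel([s["position"][0],s["position"][1],.1],-2.84),s["width"])
im=env.capture("wrist");cv2.imwrite("pics/w5.png",im[:,:,::-1]);c=env.get_calibration("wrist")
top=s["position"][2]+.031
print("mark",back("wrist",[(280,267.8)],top))
E
```

```text
[0.51851874 0.16953296 0.14309453] [-57.7  26.5  42.9 113.6 -23.7  49.   -4.5] ([0.0001, 0.0002, 0.0431], np.float64(-2.6), np.float64(0.2)) 0.6445319526863258
mark [[0.52054408 0.19359167 0.17409453]]
```

View pics/w5.png

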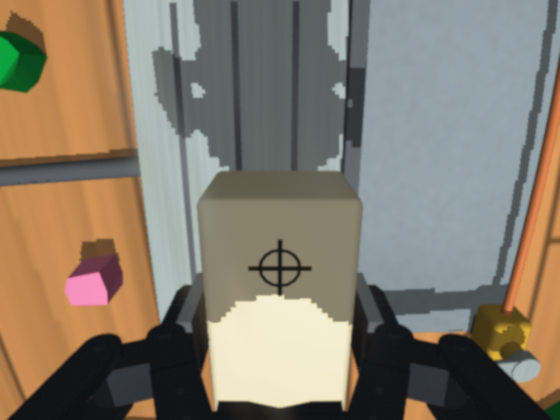

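Looking down past the held block with its mark at (280,268): bed left edge from (127,20) to (158,290), fence along u≈345–368, and an empty bed surface.

```bash
python3 - <<'E'
from h import *
def a(p,q,z):
    b=back("wrist",[p,q],z); d=b[0]-b[1]; return b.round(4).tolist(),np.degrees(np.arctan2(d[1],d[0])).round(2)
print("edge",a((127,20),(158,290),.055));print("groove",a((236,20),(240,165),.055));print("groove2",a((174,20),(188,255),.055))
print("fence in",a((346,20),(344,185),.065)); print("fence out",a((369,20),(361,185),.065))
im=cv2.imread("pics/w5.png")
for v in(20,150): print(im[v,330:380,1].tolist())
g=frame(.5106,.26885,-2.84); print(g([[.05,.04,.065],[.05,-.1,.065],[-.08,.0,.055]]))
E
```

```text
edge ([[0.4363, 0.2936, 0.055], [0.428, 0.1157, 0.055]], np.float64(87.31))
groove ([[0.4997, 0.2891, 0.055], [0.4954, 0.2044, 0.055]], np.float64(87.1))
groove2 ([[0.464, 0.2914, 0.055], [0.4539, 0.1428, 0.055]], np.float64(86.12))
fence in ([[0.5609, 0.2848, 0.065], [0.5599, 0.1909, 0.065]], np.float64(89.39))
fence out ([[0.5736, 0.2844, 0.065], [0.5705, 0.1904, 0.065]], np.float64(88.11))
[184, 185, 185, 184, 182, 182, 183, 182, 182, 182, 182, 185, 187, 188, 189, 188, 185, 167, 122, 68, 46, 62, 84, 96, 101, 101, 102, 101, 100, 99, 99, 99, 98, 99, 100, 101, 100, 102, 113, 135, 152, 158, 159, 160, 160, 160, 160, 160, 160, 160]
[102, 103, 103, 103, 102, 103, 103, 105, 119, 149, 174, 169, 134, 85, 64, 78, 94, 103, 105, 104, 105, 104, 105, 104, 103, 103, 103, 104, 105, 106, 116, 137, 153, 159, 160, 159, 160, 160, 161, 161, 162, 162, 163, 162, 163, 162, 163, 163, 162, 163]
[[0.56252047 0.30632352 0.065     ]
 [0.55558388 0.16649547 0.065     ]
 [0.43069826 0.27281376 0.055     ]]
```

Request:
servo_tool --pt "0 0 0.03 0" --pt "0 0 0.05 0" --pt "0 0 0.065 0" --pt "0 0 0.071 0" --pt "0 0 0.071 0" --pt "0 0.003 0.072 0" --pt "0 0.005 0.072 0" --pt "0 0.005 0.072 0"

```text
clock: 14.92
position: [0.5268, 0.1674, 0.0736]
ee_rot: [[0.05, 0.999, 0.001], [0.999, -0.05, -0.0], [0.0, 0.001, -1.0]]
ft_force: [0.5, 0.1, -5.9]
width: 0.644
finger_force: 67.5
```

Request:
servo_tool --pt "0 0.001 0 0" --pt "0 0.002 0 0" --pt "0 0.003 0 0" --pt "0 0.003 0 0"

```text
clock: 15.25
position: [0.5288, 0.1678, 0.0734]
ee_rot: [[0.049, 0.999, 0.0], [0.999, -0.049, 0.0], [0.0, 0.0, -1.0]]
ft_force: [1.0, -0.1, -5.3]
width: 0.64
finger_force: 67.6
```

Request:
servo_tool --pt "0 0 0.002 0" --pt "0 0 0.003 0" --pt "0 0 0.004 0" --pt "0 0 0.004 0"

```text
clock: 15.58
position: [0.529, 0.168, 0.072]
ee_rot: [[0.05, 0.999, -0.001], [0.999, -0.05, 0.003], [0.003, -0.001, -1.0]]
ft_force: [-8.4, -1.4, 27.4]
width: 0.641
finger_force: 71.6
```

Request:
servo_tool --pt "0 0.001 0 0" --pt "0 0.002 0 0" --pt "0 0.003 0 0" --pt "0 0.003 0 0"

```text
clock: 15.92
position: [0.529, 0.1679, 0.072]
ee_rot: [[0.05, 0.999, -0.007], [0.999, -0.05, 0.004], [0.003, -0.007, -1.0]]
ft_force: [-21.1, -0.7, 38.5]
width: 0.647
finger_force: 73.0
```

Request:
servo_tool --pt "0 -0.001 -0.002 0" --pt "0 -0.001 -0.003 0" --pt "0 -0.001 -0.003 0"

```text
clock: 16.17
position: [0.5291, 0.1679, 0.0721]
ee_rot: [[0.049, 0.999, -0.003], [0.999, -0.049, 0.0], [0.0, -0.003, -1.0]]
ft_force: [-6.8, 0.9, 3.2]
width: 0.646
finger_force: 68.4
```

Request:
servo_tool --pt "0 -0.001 0 0" --pt "0 -0.001 0 0" --pt "0 -0.001 0 0" --pt "0 -0.001 0 0" --pt "0 -0.001 0 0" --pt "0 -0.001 -0.02 0" --pt "0 -0.001 -0.05 0" --pt "0 -0.001 -0.09 0" --pt "0 -0.001 -0.13 0" --pt "0 -0.001 -0.13 0" --hand -1

```text
clock: 17.0
position: [0.5343, 0.168, 0.2094]
ee_rot: [[0.051, 0.999, 0.011], [0.999, -0.051, 0.005], [0.006, 0.01, -1.0]]
ft_force: [1.4, 0.2, 0.5]
width: 0.999
finger_force: 0.0
```

```bash
python3 - <<'E'
from h import *
s=env.sense();print(s["position"],s["joints"].round(1))
im=env.capture("wrist");cv2.imwrite("pics/w6.png",im[:,:,::-1]);np.savez("w6.npz",**env.get_calibration("wrist"))
E
```

```text
[0.53434484 0.16798731 0.20939187] [-60.   22.4  46.6 109.2 -19.7  56.   -7.4]
```

View pics/w6.png

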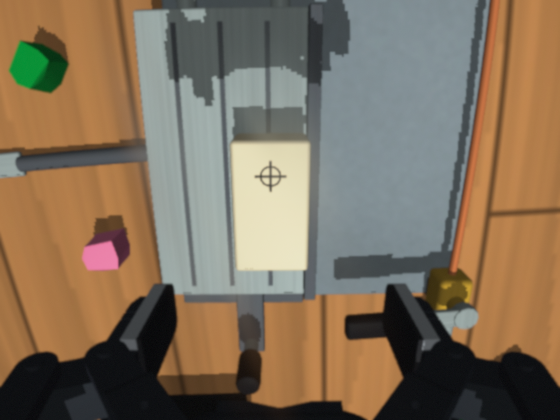

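The block sits flush against the fence: top from (233,140) to (308,268), mark at (270,176). The knob spans (250,352) to (248,390), and the lever sleeve is at (365,325).

```bash
python3 - <<'E'
from h import *
c=dict(np.load("w6.npz"))
m=back("wrist",[(270.2,176.3)],.1,c)[0]; b=back("wrist",[(137,11),(162,290),(308,5),(304,298)],.055,c)
k=back("wrist",[(248,380)],.106,c); l=back("wrist",[(365,325),(345,327),(385,324),(466,318)],.079,c)
f=frame(0,0,2.84); o=np.array([.5106,.26885,0])
print("mark",m,"bed",b.round(4).tolist(),"knob",k,"lever",l.round(4).tolist())
for n,v in(("mark",m),("bed",b),("knob",k),("lever",l)): print(n,f(v-o).round(4).tolist())
print(rel((.498,.0095,.17),87.2))
E
```

```text
mark [0.52823201 0.19281227 0.1       ] bed [[0.4365, 0.3118, 0.055], [0.4215, 0.0808, 0.055], [0.5614, 0.308, 0.055], [0.5513, 0.066, 0.055]] knob [[0.49945977 0.02027424 0.106     ]] lever [[0.6029, 0.0503, 0.079], [0.5852, 0.0494, 0.079], [0.6206, 0.0501, 0.079], [0.694, 0.0506, 0.079]]
mark [[0.0214, -0.0751, 0.1]]
bed [[-0.0762, 0.0392, 0.055], [-0.0797, -0.1922, 0.055], [0.0488, 0.0416, 0.055], [0.0507, -0.2006, 0.055]]
knob [[0.0012, -0.2488, 0.106]]
lever [[0.103, -0.2137, 0.079], [0.0854, -0.2155, 0.079], [0.1207, -0.213, 0.079], [0.194, -0.2089, 0.079]]
([-0.1604, -0.0269, 0.0355], np.float64(-2.9), np.float64(89.9))
```

Request:
servo_tool --pt "-0.013 -0.002 -0.01 -7" --pt "-0.026 -0.004 -0.01 -14" --pt "-0.039 -0.006 -0.01 -21" --pt "-0.052 -0.008 -0.01 -28" --pt "-0.065 -0.01 -0.01 -35" --pt "-0.078 -0.013 -0.01 -42" --pt "-0.091 -0.015 -0.01 -49" --pt "-0.104 -0.017 0 -56" --pt "-0.117 -0.019 0 -63" --pt "-0.13 -0.022 0.01 -70" --pt "-0.143 -0.024 0.01 -77" --pt "-0.157 -0.027 0.01 -84"

```text
clock: 18.05
position: [0.4939, 0.0117, 0.1909]
ee_rot: [[-0.989, 0.148, -0.002], [0.148, 0.989, -0.001], [0.002, -0.001, -1.0]]
ft_force: [0.0, -0.1, -0.5]
width: 0.999
finger_force: 0.0
```

Request:
servo_tool --pt "0 0 0.02 -6" --pt "0 0 0.02 -6" --pt "0 0 0.02 -6"

```text
clock: 18.3
position: [0.4938, 0.0121, 0.1712]
ee_rot: [[-0.999, 0.053, -0.003], [0.053, 0.999, -0.001], [0.003, -0.001, -1.0]]
ft_force: [0.5, 0.6, 0.2]
width: 1.001
finger_force: 0.0
```

```bash
python3 - <<'E'
from h import *
s=env.sense();print(s["position"],s["joints"].round(1),rel((.498,.0095,.08),87.2))
im=env.capture("wrist")
for d in env.silhouettes("wrist","bed_knob")[:3]: print(d["conf"],d["extent"])
print(px("wrist",[[.4977,.0092,.106],[.4977,.0092,.068]]))
# dark pixels near the knob
c=px("wrist",[[.4977,.0092,.1]])[0].astype(int); x0,y0=c-60
m=(im[y0:y0+120,x0:x0+120].max(2)<60).astype(np.uint8); print([(st[:5]+[x0,y0,0,0,0]).tolist() for st in cv2.connectedComponentsWithStats(m)[2][1:] if st[4]>150])
E
```

```text
[0.49376444 0.01211584 0.1711883 ] [-33.8  15.8  29.9 118.4 -10.4  48.5  89.1] ([-0.0047, -0.0023, 0.0912], np.float64(86.9), np.float64(-0.3))
0.96 [259.9, 98.7, 299.5, 193.6]
[[273.23130476 233.94876519]
 [274.09438367 213.19176211]]
[[261, 205, 33, 48, 1264]]
```

Request:
servo_tool --pt "-0.004 0 0.03 0" --pt "-0.004 0 0.06 0" --pt "-0.004 0 0.085 0" --pt "-0.004 0 0.095 0" --pt "-0.004 0 0.095 0"

```text
clock: 18.82
position: [0.4977, 0.0124, 0.0758]
ee_rot: [[-0.999, 0.05, -0.004], [0.05, 0.999, -0.001], [0.004, -0.001, -1.0]]
ft_force: [0.1, -0.5, 0.7]
width: 0.998
finger_force: 0.0
```

Request:
servo_tool --pt "0 0 0 0" --pt "0 0 0 0" --pt "0 0 0 0" --pt "0 0 0 0" --pt "0 0 0 0" --pt "0 0 0 0" --pt "0 0 0 0" --pt "0 0 0 0" --pt "0 0 0 0" --pt "0 0 0 0" --hand 1

```text
clock: 19.65
position: [0.4996, 0.0115, 0.0784]
ee_rot: [[-0.999, 0.05, 0.001], [0.05, 0.999, 0.0], [-0.001, 0.0, -1.0]]
ft_force: [-1.6, -1.4, 7.5]
width: 0.236
finger_force: 58.4
```

Request:
servo_tool --pt "0 0.003 -0.003 0" --pt "0 0.009 -0.003 0" --pt "0 0.019 -0.003 0" --pt "0 0.032 -0.003 0" --pt "0 0.046 -0.003 0" --pt "0 0.06 -0.003 0" --pt "0 0.074 -0.003 0" --pt "0 0.088 -0.003 0" --pt "0 0.102 -0.003 0" --pt "0 0.113 -0.003 0" --pt "0 0.12 -0.003 0" --pt "0 0.122 -0.003 0"

```text
clock: 20.65
position: [0.5052, 0.1338, 0.0787]
ee_rot: [[-0.999, 0.049, 0.001], [0.049, 0.999, -0.002], [-0.001, -0.002, -1.0]]
ft_force: [8.8, -3.8, -23.0]
width: 0.236
finger_force: 66.5
```

Request:
servo_tool --pt "0 0.003 0 0" --pt "0 0.009 0 0" --pt "0 0.018 0 0" --pt "0 0.03 0 0" --pt "0 0.043 0 0" --pt "0 0.056 0 0" --pt "0 0.069 0 0" --pt "0 0.081 0 0" --pt "0 0.091 0 0" --pt "0 0.097 0 0" --pt "0 0.1 0 0" --pt "0 0.1 0 0"

```text
clock: 21.65
position: [0.5098, 0.2329, 0.0787]
ee_rot: [[-0.999, 0.05, 0.0], [0.05, 0.999, -0.003], [-0.0, -0.003, -1.0]]
ft_force: [7.0, 0.1, -19.4]
width: 0.237
finger_force: 67.0
```

```bash
python3 - <<'E'
from h import *
s=env.sense();print(s["position"],s["ft_force"],s["width"],s["finger_force"])
a=np.radians(87.16);print("slid",(s["position"]-np.array([.4996,.0115,.0784]))[:2]@[np.cos(a),np.sin(a)])
im=env.capture("top");crop("top",30,120,200,150,4,"t7",im)
g=frame(.5106,.26885,-2.84); print(px("top",g([[.022,.15,.118],[.022,.15,.218]])))
E
```

```text
[0.50978191 0.23291223 0.07866204] [  7.02047511   0.12113342 -19.38534887] 0.23680202901231814 66.95341229438782
slid 0.221644767993666
[[ 97.26457238 188.35114918]
 [ 79.19740199 177.28340461]]
```

View pics/t7.png

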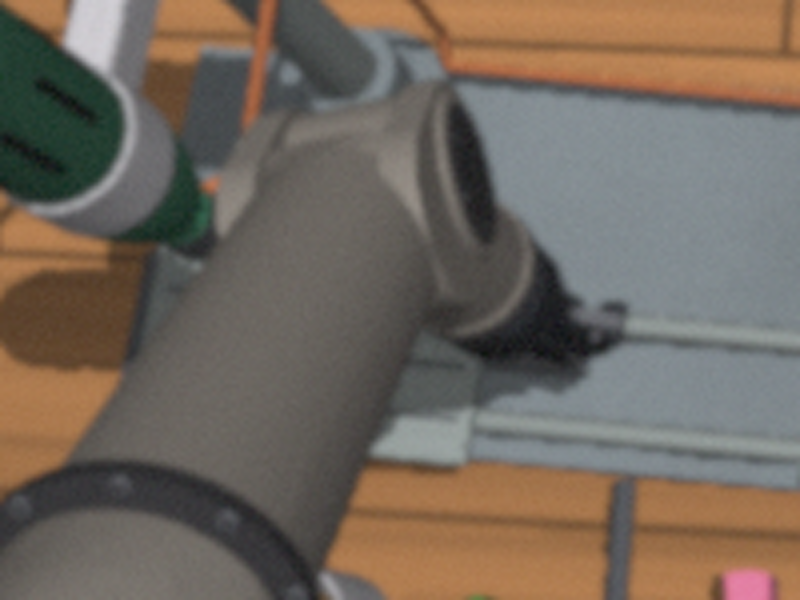

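Request:
servo_tool --pt "0 0 0.003 0" --pt "0 0 0.003 0" --pt "0 0 0.003 0"

```text
clock: 21.95
position: [0.5098, 0.2332, 0.0785]
ee_rot: [[-0.999, 0.05, -0.001], [0.05, 0.999, 0.0], [0.001, 0.0, -1.0]]
ft_force: [-3.7, -3.3, 9.9]
width: 0.232
finger_force: 70.2
```

Request:
servo_tool --pt "0 0 0 0" --pt "0 0 0 0" --pt "0 0 0 0" --pt "0 0 0 0" --pt "0 0 0 0" --pt "0 0 -0.02 0" --pt "0 0 -0.05 0" --pt "0 0 -0.08 0" --pt "0.03 0.01 -0.1 0" --pt "0.06 0.02 -0.11 0" --pt "0.09 0.03 -0.11 0" --hand -1

```text
clock: 22.87
position: [0.4222, 0.2691, 0.1897]
ee_rot: [[-0.999, 0.051, 0.003], [0.051, 0.999, 0.003], [-0.003, 0.003, -1.0]]
ft_force: [-0.2, 0.9, -1.1]
width: 1.002
finger_force: 0.0
```

Request:
servo_tool --pt "0 0.005 0 7" --pt "0 0.01 0 14" --pt "0 0.015 0 21" --pt "0 0.02 0 28" --pt "0 0.025 0 35" --pt "0 0.03 0 42" --pt "0 0.03 0 49" --pt "0 0.03 0 56" --pt "0 0.03 0 63" --pt "0 0.03 0 70" --pt "0 0.03 0 77" --pt "0 0.03 0 83"

```text
clock: 23.87
position: [0.4229, 0.2982, 0.1873]
ee_rot: [[-0.066, 0.998, -0.0], [0.998, 0.066, 0.0], [0.0, -0.0, -1.0]]
ft_force: [0.2, -0.3, 0.8]
width: 1.002
finger_force: 0.0
```

Request:
servo_tool --pt "0 0 0 0" --pt "0 0 0 0"

```text
clock: 24.03
position: [0.4229, 0.2982, 0.1872]
ee_rot: [[-0.076, 0.997, 0.0], [0.997, 0.076, -0.0], [-0.0, 0.0, -1.0]]
ft_force: [-0.0, 0.6, -0.1]
width: 0.998
finger_force: 0.0
```

```bash
python3 - <<'E'
from h import *
s=env.sense();print(s["position"],s["joints"].round(1))
im=env.capture("wrist");cv2.imwrite("pics/w8.png",im[:,:,::-1]);np.savez("w8.npz",**env.get_calibration("wrist"))
g=frame(.5106,.26885,-2.84); print(px("wrist",g([[.022,.15,.118],[.022,.15,.1],[.022,.15,.218]])))
E
```

```text
[0.42289574 0.29820705 0.1872106 ] [-79.6  19.8  46.5 115.4 -18.2  52.1 -19.1]
[[508.69593855  41.22717574]
 [491.45715036  44.0113239 ]
 [676.88614419  20.61440125]]
```

View pics/w8.png

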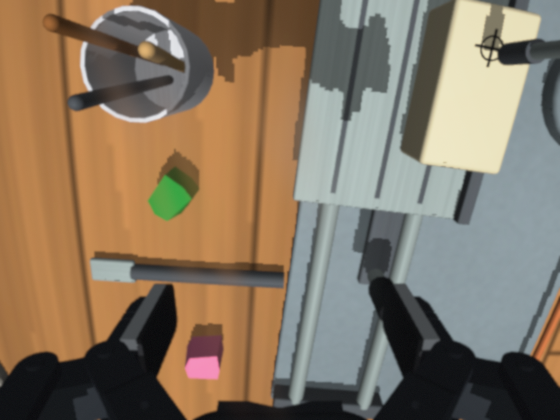

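Mark at (492,48), with the bit tip just to its right at about (505,52). I need a zoom of this spot.

```bash
python3 - <<'E'
from h import *
im=cv2.imread("pics/w8.png")[:,:,::-1]
crop("wrist",460,15,100,75,8,"w8c",im)
E
```

```text
(no output)
```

View pics/w8c.png

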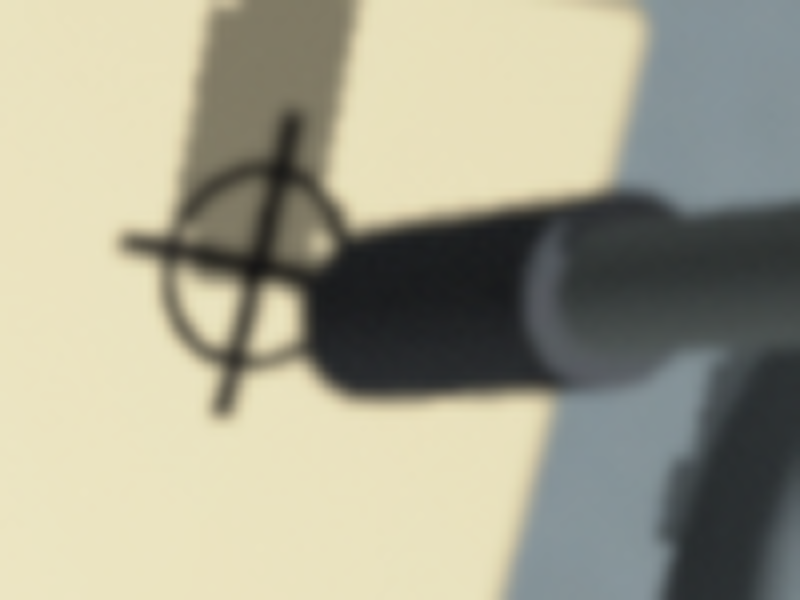

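```bash
python3 - <<'E'
from h import *
c=dict(np.load("w8.npz"))
t=back("wrist",[(506.3,53.8)],.118,c)[0]; m=back("wrist",[(491.8,47.4)],.1,c)[0]
f=frame(0,0,2.84); print(t,m,f(t-m))
P=np.array([[np.cos(a)*.006,np.sin(a)*.006,0] for a in np.linspace(0,6.28,13)])+t
print(((px("wrist",P,c)-[460,15]+.44)*8).round().tolist())
k=back("wrist",[(377,275)],.07,c);print(k, rel((.51,.235,.15),87.2))
E
```

```text
[0.54009752 0.41091772 0.118     ] [0.54063346 0.41571874 0.1       ] [[-0.0002974  -0.00482168  0.018     ]]
[[453.0, 325.0], [452.0, 279.0], [430.0, 242.0], [392.0, 223.0], [350.0, 230.0], [314.0, 259.0], [294.0, 303.0], [296.0, 349.0], [318.0, 386.0], [355.0, 403.0], [397.0, 397.0], [433.0, 369.0], [453.0, 325.0]]
[[0.50517247 0.24491775 0.07      ]] ([-0.0696, 0.082, 0.0373], np.float64(4.4), np.float64(-82.8))
```

Request:
servo_tool --pt "-0.005 0 0 -7" --pt "-0.01 0 0 -14" --pt "-0.02 0 0 -21" --pt "-0.03 0 0 -28" --pt "-0.04 0 0 -35" --pt "-0.05 0.01 0 -42" --pt "-0.06 0.02 0 -49" --pt "-0.07 0.035 0 -56" --pt "-0.072 0.05 0 -63" --pt "-0.072 0.065 0.01 -70" --pt "-0.072 0.08 0.02 -77" --pt "-0.072 0.082 0.03 -83"

```text
clock: 25.08
position: [0.5127, 0.2322, 0.1573]
ee_rot: [[-0.999, 0.042, 0.003], [0.042, 0.999, 0.001], [-0.003, 0.001, -1.0]]
ft_force: [-0.1, -1.0, -0.5]
width: 0.996
finger_force: 0.0
```

Request:
servo_tool --pt "0 0 0 0" --pt "0 0 0 0"

```text
clock: 25.25
position: [0.5097, 0.2317, 0.157]
ee_rot: [[-0.999, 0.052, -0.001], [0.052, 0.999, -0.001], [0.001, -0.001, -1.0]]
ft_force: [-0.5, -0.2, -0.2]
width: 1.0
finger_force: 0.0
```

```bash
python3 - <<'E'
from h import *
print(env.sense()["position"],rel((.5085,.2332,.079),87.2))
E
```

```text
[0.50969053 0.23174993 0.15695996] ([0.0012, 0.0014, 0.078], np.float64(87.0), np.float64(-0.2))
```

Request:
servo_tool --pt "0.001 0.001 0.03 0" --pt "0.001 0.001 0.055 0" --pt "0.001 0.001 0.07 0" --pt "0.001 0.001 0.075 0" --pt "0.001 0.001 0.075 0"

```text
clock: 25.67
position: [0.5082, 0.2333, 0.0819]
ee_rot: [[-0.999, 0.05, -0.002], [0.05, 0.999, -0.001], [0.001, -0.001, -1.0]]
ft_force: [-0.0, -0.1, 0.2]
width: 1.001
finger_force: 0.0
```

Request:
servo_tool --pt "0 0 0 0" --pt "0 0 0 0" --pt "0 0 0 0" --pt "0 0 0 0" --pt "0 0 0 0" --pt "0 0 0 0" --pt "0 0 0 0" --pt "0 0 0 0" --pt "0 0 0 0" --pt "0 0 0 0" --hand 1

```text
clock: 26.5
position: [0.5094, 0.2334, 0.0831]
ee_rot: [[-0.999, 0.05, 0.0], [0.05, 0.999, 0.001], [-0.0, 0.001, -1.0]]
ft_force: [-2.0, -0.6, 6.2]
width: 0.234
finger_force: 58.4
```

Knob at y=0.2334; target is about 0.2285.

Request:
servo_tool --pt "0 -0.001 0 0" --pt "0 -0.003 0 0" --pt "0 -0.005 0 0" --pt "0 -0.005 0 0" --pt "0 -0.005 0 0"

```text
clock: 26.92
position: [0.5092, 0.2299, 0.0831]
ee_rot: [[-0.999, 0.049, 0.001], [0.049, 0.999, 0.002], [-0.001, 0.002, -1.0]]
ft_force: [-1.8, 3.2, 6.5]
width: 0.236
finger_force: 58.8
```

Request:
servo_tool --pt "0 -0.001 0 0" --pt "0 -0.0015 0 0" --pt "0 -0.0015 0 0"

```text
clock: 27.17
position: [0.5091, 0.2287, 0.0831]
ee_rot: [[-0.999, 0.048, 0.001], [0.048, 0.999, 0.003], [-0.001, 0.003, -1.0]]
ft_force: [-1.6, 4.5, 5.0]
width: 0.235
finger_force: 58.7
```

Request:
servo_tool --pt "0 0 0 0" --pt "0 0 0 0" --pt "0 0 0 0" --pt "0 0 0 0" --pt "0 0 0 0" --pt "0 0 -0.02 0" --pt "0 0 -0.05 0" --pt "0 0 -0.08 0" --pt "0.03 0.01 -0.1 0" --pt "0.06 0.02 -0.105 0" --pt "0.09 0.03 -0.105 0" --hand -1

```text
clock: 28.08
position: [0.4207, 0.2617, 0.1891]
ee_rot: [[-0.999, 0.052, 0.003], [0.052, 0.999, 0.003], [-0.003, 0.003, -1.0]]
ft_force: [-0.1, 1.4, 0.4]
width: 1.0
finger_force: 0.0
```

Request:
servo_tool --pt "0 0.005 0 7" --pt "0 0.01 0 14" --pt "0 0.015 0 21" --pt "0 0.02 0 28" --pt "0 0.025 0 35" --pt "0 0.03 0 42" --pt "0 0.03 0 49" --pt "0 0.03 0 56" --pt "0 0.03 0 63" --pt "0 0.03 0 70" --pt "0 0.03 0 77" --pt "0 0.03 0 83"

```text
clock: 29.08
position: [0.4218, 0.291, 0.1873]
ee_rot: [[-0.066, 0.998, -0.0], [0.998, 0.066, -0.0], [-0.0, -0.0, -1.0]]
ft_force: [0.6, 0.3, 0.7]
width: 0.996
finger_force: 0.0
```

Request:
servo_tool --pt "0 0.01 0 0" --pt "0 0.01 0 0"

```text
clock: 29.25
position: [0.4335, 0.2921, 0.1876]
ee_rot: [[-0.075, 0.997, 0.002], [0.997, 0.075, 0.0], [-0.0, 0.002, -1.0]]
ft_force: [0.3, -0.3, 0.2]
width: 0.999
finger_force: 0.0
```

```bash
python3 - <<'E'
from h import *
s=env.sense();print(s["position"],s["joints"].round(1))
im=env.capture("wrist");cv2.imwrite("pics/w9.png",im[:,:,::-1]);np.savez("w9.npz",**env.get_calibration("wrist"))
u=px("wrist",[[.540,.411,.11]])[0].astype(int); x0=max(0,min(u[0]-50,460)); y0=max(0,u[1]-35); print(x0,y0)
crop("wrist",x0,y0,100,75,8,"w9c",im)
E
```

```text
[0.43346408 0.29211274 0.18755439] [-77.   20.   45.  114.7 -17.7  52.1 -18.4]
433 5
```

View pics/w9c.png

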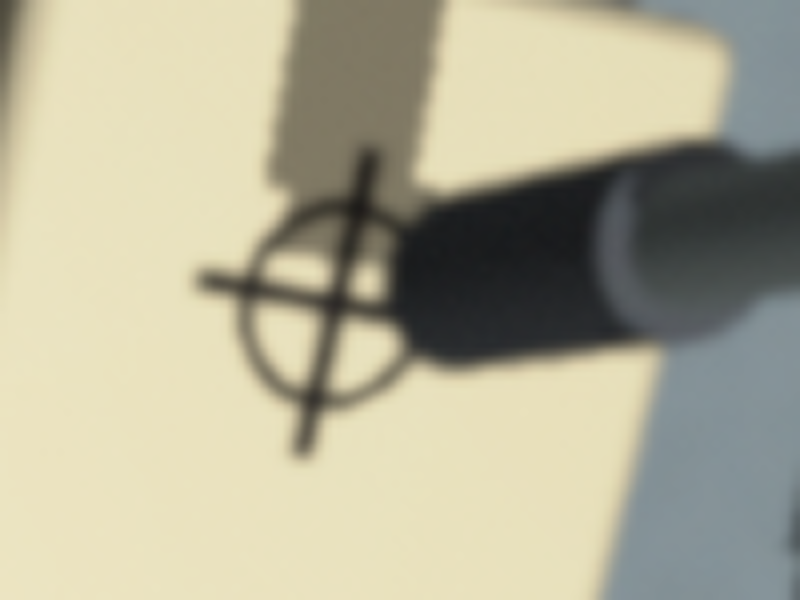

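```bash
python3 - <<'E'
from h import *
c=dict(np.load("w9.npz"))
q=lambda a,b:(433+a/8-.44,5+b/8-.44)
f=frame(0,0,2.84)
for p in((465,285),(458,290),(470,282)):
  t=back("wrist",[q(*p)],.118,c)[0]; m=back("wrist",[q(335,305)],.1,c)[0]; print(t,m,f(t-m).round(4))
  P=np.array([[np.cos(a)*.006,np.sin(a)*.006,0] for a in np.linspace(0,6.28,13)])+t
  E=((px("wrist",P,c)-[433,5]+.44)*8).round(); print(E.min(0),E.max(0),E[E[:,0].argmin()])
E
```

```text
[0.53982811 0.41037598 0.118     ] [0.53967386 0.41061476 0.1       ] [[ 0.0002 -0.0002  0.018 ]]
[383. 193.] [546. 376.] [383. 274.]
[0.53939389 0.40999487 0.118     ] [0.53967386 0.41061476 0.1       ] [[-0.0002 -0.0006  0.018 ]]
[376. 198.] [539. 381.] [376. 279.]
[0.54014623 0.41061184 0.118     ] [0.53967386 0.41061476 0.1       ] [[0.0005 0.     0.018 ]]
[388. 190.] [551. 373.] [388. 271.]
```

Mark and bit axis agree to within about 1 mm. Next is the water lever.

Request:
servo_tool --pt "-0.025 0.005 0 -7" --pt "-0.05 0.01 0 -14" --pt "-0.08 0.02 0 -21" --pt "-0.11 0.035 0 -28" --pt "-0.14 0.05 0 -35" --pt "-0.165 0.07 0 -42" --pt "-0.19 0.09 0 -49" --pt "-0.215 0.11 0 -56" --pt "-0.24 0.13 0 -63" --pt "-0.258 0.145 0 -70" --pt "-0.258 0.161 0 -77" --pt "-0.258 0.161 0.01 -83"

```text
clock: 30.3
position: [0.6153, 0.0439, 0.179]
ee_rot: [[-0.999, 0.044, 0.006], [0.044, 0.999, -0.0], [-0.006, 0.0, -1.0]]
ft_force: [1.1, 0.4, -0.4]
width: 1.002
finger_force: 0.0
```

Request:
servo_tool --pt "0 0 0 0" --pt "0 0 0 0"

```text
clock: 30.47
position: [0.6104, 0.0458, 0.1767]
ee_rot: [[-0.999, 0.052, -0.002], [0.052, 0.999, 0.0], [0.002, -0.0, -1.0]]
ft_force: [-0.3, 0.3, 1.0]
width: 1.005
finger_force: 0.0
```

```bash
python3 - <<'E'
from h import *
s=env.sense();print(s["position"],s["joints"].round(1),rel((.615,.047,.06),87.2))
im=env.capture("wrist");cv2.imwrite("pics/w10.png",im[:,:,::-1]);np.savez("w10.npz",**env.get_calibration("wrist"))
m=(im.max(2)<45).astype(np.uint8)
print(px("wrist",[[.615,.047,.079],[.698,.044,.079]]))
print([(a.tolist(),b.round().tolist()) for a,b in zip(*cv2.connectedComponentsWithStats(m)[2:4]) if a[4]>200])
for d in env.silhouettes("wrist","water_lever_grip")[:2]: print(d["conf"],d["extent"])
E
```

```text
[0.61043999 0.04581159 0.17667697] [-30.2  26.5  26.9 102.5 -14.4  54.6  89.8] ([-0.0047, 0.0014, 0.1167], np.float64(87.0), np.float64(-0.2))
[[280.26514315 218.3714245 ]
 [281.85962376 319.12712589]]
[([0, 0, 560, 420, 201933], [282.0, 189.0]), ([0, 0, 84, 51, 2736], [48.0, 25.0]), ([533, 33, 27, 36, 769], [548.0, 52.0]), ([258, 181, 32, 81, 2099], [273.0, 222.0]), ([0, 285, 185, 135, 12759], [99.0, 376.0]), ([375, 284, 185, 136, 12779], [461.0, 377.0]), ([196, 402, 168, 18, 2123], [280.0, 412.0])]
0.9 [259.2, 176.4, 39.8, 154.4]
```

View pics/w10.png

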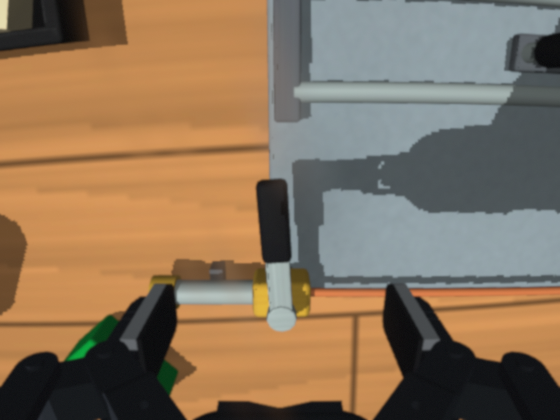

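The sleeve runs (258–290,181–262), centre (273,221). The pivot cap is at (281,318), clear all round.

```bash
python3 - <<'E'
from h import *
c=dict(np.load("w10.npz"))
s,a=back("wrist",[(273,221),(281,318)],.079,c); d=s-a; th=np.degrees(np.arctan2(d[1],d[0])); print(s,a,np.linalg.norm(d[:2]),th)
ax=s[:2]+.082*np.array([np.cos(np.radians(177.16-180)),np.sin(np.radians(-2.84))]); print("axis",ax)
print(rel((s[0],s[1],.06),87.2))
# arc in tool axes at yaw 87.2 (x=177.2deg,y=87.2deg)
for k in np.arange(0,50,7.5):
    A=np.radians(177.16+k); p=ax+.082*np.array([np.cos(A),np.sin(A)])-s[:2]
    t=np.radians([177.2,87.2]); print(k,[round(p@[np.cos(x),np.sin(x)],4) for x in t])
E
```

```text
[0.61668561 0.04185278 0.079     ] [0.69692657 0.0433887  0.079     ] 0.08025565651444382 -178.90341900469338
axis [0.6985849  0.03778992]
([-0.0063, -0.0042, 0.1174], np.float64(87.1), np.float64(-0.1))
0.0 [np.float64(0.0), np.float64(0.0)]
7.5 [np.float64(-0.0007), np.float64(-0.0107)]
15.0 [np.float64(-0.0028), np.float64(-0.0212)]
22.5 [np.float64(-0.0062), np.float64(-0.0314)]
30.0 [np.float64(-0.011), np.float64(-0.041)]
37.5 [np.float64(-0.0169), np.float64(-0.0499)]
45.0 [np.float64(-0.024), np.float64(-0.058)]
```

Request:
servo_tool --pt "-0.003 -0.002 0.03 -2" --pt "-0.006 -0.004 0.06 -4" --pt "-0.006 -0.004 0.09 -4" --pt "-0.006 -0.004 0.11 -4" --pt "-0.006 -0.004 0.116 -4" --pt "-0.006 -0.004 0.116 -4"

```text
clock: 31.07
position: [0.6156, 0.0423, 0.0602]
ee_rot: [[-1.0, -0.02, -0.003], [-0.02, 1.0, -0.001], [0.003, -0.001, -1.0]]
ft_force: [0.4, 0.1, 0.9]
width: 0.999
finger_force: 0.0
```

Request:
servo_tool --pt "0 0 0 0" --pt "0 0 0 0" --pt "0 0 0 0" --pt "0 0 0 0" --pt "0 0 0 0" --pt "0 0 0 0" --pt "0 0 0 0" --pt "0 0 0 0" --pt "0 0 0 0" --hand 1

```text
clock: 31.82
position: [0.6173, 0.0418, 0.0624]
ee_rot: [[-1.0, -0.019, 0.001], [-0.019, 1.0, 0.0], [-0.001, 0.0, -1.0]]
ft_force: [-1.7, 0.1, 5.6]
width: 0.243
finger_force: 59.3
```

Request:
servo_tool --pt "-0.0006 -0.0097 0 -7" --pt "-0.0024 -0.0194 0 -14" --pt "-0.0053 -0.0287 0 -21" --pt "-0.0094 -0.0376 0 -28" --pt "-0.0145 -0.0459 0 -35" --pt "-0.0196 -0.0525 0 -41" --pt "-0.0196 -0.0525 0 -41" --pt "-0.0196 -0.0525 0 -41"

```text
clock: 32.48
position: [0.6382, -0.0129, 0.0624]
ee_rot: [[-0.745, -0.667, 0.002], [-0.667, 0.745, -0.002], [0.0, -0.003, -1.0]]
ft_force: [0.2, -7.1, 5.5]
width: 0.241
finger_force: 60.7
```

Request:
servo_tool --pt "0 0 0 0" --pt "0 0 0 0" --pt "0 0 0 0" --pt "0 0 0 0" --pt "0 0 0 0" --pt "0 0 -0.02 0" --pt "0 0 -0.05 0" --pt "0 0 -0.08 0" --pt "0 0 -0.115 0" --pt "0 0 -0.115 0" --pt "0 0 -0.115 0" --hand -1

```text
clock: 33.4
position: [0.6391, -0.0097, 0.1788]
ee_rot: [[-0.741, -0.671, 0.005], [-0.671, 0.741, 0.001], [-0.004, -0.003, -1.0]]
ft_force: [0.1, 0.4, -0.5]
width: 0.997
finger_force: 0.0
```

```bash
python3 - <<'E'
from h import *
s=env.sense();print(s["position"])
im=env.capture("wrist");m=(im.max(2)<45).astype(np.uint8)
n,lab,st,ce=cv2.connectedComponentsWithStats(m)
for i in range(1,n):
    if 800<st[i,4]<6000 and st[i,1]+st[i,3]<330:
        ys,xs=np.nonzero(lab==i);P=back("wrist",np.c_[xs,ys],.079)[:,:2]
        r=cv2.minAreaRect((P*1000).astype(np.float32));c=P.mean(0)
        w,V=np.linalg.eigh(np.cov(P.T));v=V[:,1];v=v*np.sign(v@(c-[.6975,.0405]))
        print(st[i],c,r,np.degrees(np.arctan2(v[1],v[0]))%360-177.16, np.degrees(np.arctan2(*(c-[.6975,.0405])[::-1]))%360-177.16)
E
```

```text
[ 0.63907718 -0.00970823  0.17879954]
[ 263  179   29   69 1529] [ 0.64314819 -0.00735998] ((639.852783203125, -9.169044494628906), (49.80952453613281, 19.889022827148438), 41.31207275390625) 51.12456464467334 44.20582358087958
```

Request:
servo_tool --pt "0.027 -0.018 -0.01 7" --pt "0.054 -0.035 -0.02 14" --pt "0.082 -0.053 -0.03 21" --pt "0.109 -0.071 -0.03 28" --pt "0.136 -0.088 -0.03 35" --pt "0.163 -0.106 -0.03 42" --pt "0.191 -0.124 -0.03 49" --pt "0.218 -0.141 -0.03 56" --pt "0.245 -0.159 -0.03 63" --pt "0.272 -0.177 -0.03 70" --pt "0.3 -0.194 -0.03 77" --pt "0.327 -0.212 -0.03 84"

```text
clock: 34.45
position: [0.536, -0.3874, 0.2045]
ee_rot: [[-0.741, 0.672, -0.003], [0.672, 0.741, 0.001], [0.003, -0.001, -1.0]]
ft_force: [0.2, 0.1, 0.9]
width: 1.003
finger_force: 0.0
```

Request:
servo_tool --pt "0 0 0 7" --pt "0 0 0 14" --pt "0 0 0 21" --pt "0 0 0 28" --pt "0 0 0 35" --pt "0 0 0 42" --pt "0 0 0 49" --pt "0 0 0 56" --pt "0 0 0 60" --pt "0 0 0 60" --pt "0 0 0 60"

```text
clock: 35.37
position: [0.537, -0.3861, 0.2048]
ee_rot: [[0.203, 0.979, -0.002], [0.979, -0.203, 0.001], [0.0, -0.003, -1.0]]
ft_force: [-0.6, 0.2, 0.2]
width: 0.997
finger_force: 0.0
```

```bash
python3 - <<'E'
from h import *
s=env.sense();print(s["position"],s["joints"].round(1),rel((.54,-.387,.107),-11.5))
im=env.capture("wrist");cv2.imwrite("pics/w11.png",im[:,:,::-1])
print(px("wrist",[[.5400,-.387,.129],[.421,-.3685,.129]]))
m=(im.max(2)<50).astype(np.uint8)
n,lab,st,ce=cv2.connectedComponentsWithStats(m)
for i in range(1,n):
    if 300<st[i,4]<9000:
        ys,xs=np.nonzero(lab==i);P=back("wrist",np.c_[xs,ys],.129)[:,:2]
        r=cv2.minAreaRect((P*1000).astype(np.float32));print(st[i],r)
env.capture("top")
for n in("offcut1","block","tub"):
  for d in env.silhouettes("top",n)[:5]: print(n,round(d["conf"],2),d["extent"])
E
```

```text
[ 0.53695114 -0.3860853   0.20478889] [ -3.7  36.5  51.8  94.9 -31.1  64.3  45. ] ([-0.0003, 0.0034, 0.0978], np.float64(-11.7), np.float64(-0.2))
[[284.64137191 224.65738114]
 [100.43484967 232.81351869]]
[375 134  23  28 583] ((609.180908203125, -350.953125), (16.307233810424805, 13.152545928955078), 80.47640228271484)
[  92  188   56   80 2928] ((436.7906494140625, -368.8006591796875), (54.970489501953125, 35.11674499511719), 81.0550537109375)
[ 267  190   35   86 1664] ((540.3045043945312, -393.7985534667969), (59.97600555419922, 20.019041061401367), 87.59490966796875)
[374 200  21  26 513] ((603.0886840820312, -391.7537536621094), (17.603450775146484, 12.83417797088623), 83.12901306152344)
[ 196  402  169   18 2180] ((504.83135986328125, -542.6420288085938), (19.659465789794922, 136.18714904785156), 78.4169921875)
offcut1 0.59 [138.7, 270.0, 21.8, 18.6]
block 0.85 [293.8, 102.3, 32.2, 37.3]
block 0.84 [90.5, 178.7, 44.9, 28.2]
block 0.63 [341.3, 309.0, 42.6, 46.1]
tub 0.78 [290.4, 266.4, 65.4, 27.2]
```

```bash
python3 - <<'E'
from h import *
env.capture("scene")
for n in("offcut1","block"):
  for d in env.silhouettes("scene",n)[:6]: print(n,round(d["conf"],2),d["extent"])
print("tub",px("scene",[[.395,-.177,.02],[.446,-.177,.02]]).round())
m=np.array([.5397,.4106,0]); f=frame(m[0],m[1],-2.84)
B=np.array([[x,y,z] for x in(-.028,.028) for y in(-.075,.025) for z in(.055,.1)]);
for n in("scene","top"):
  p=px(n,f(B));print(n,p.min(0),np.ptp(p,0))
im=cv2.imread("pics/w11.png"); g=(im.max(2)<50)
for side in(0,-1):
  q=[]
  for v in range(205,262):
    u=np.nonzero(g[v,262:308])[0]
    if len(u)>8: q.append((262+u[side],v))
  q=np.array(q,float); P=back("wrist",q,.129 if side else .129)[:,:2]; l=cv2.fitLine((P*1000).astype(np.float32),cv2.DIST_HUBER,0,.01,.01).ravel(); print(side,np.degrees(np.arctan2(l[1],l[0])),l[2:],q[::14].tolist())
E
```

```text
offcut1 0.6 [416.5, 197.2, 17.4, 12.8]
offcut1 0.55 [258.5, 172.5, 11.2, 22.4]
offcut1 0.44 [358.1, 188.0, 11.1, 16.6]
block 0.97 [212.6, 295.4, 38.9, 47.3]
block 0.61 [437.9, 251.7, 50.0, 33.7]
block 0.6 [233.4, 115.9, 28.6, 28.0]
block 0.37 [148.8, 179.6, 38.1, 30.9]
tub [[262. 183.]
 [257. 198.]]
scene [438.3535494  249.53221415] [50.4307026  39.87293503]
top [ 91.66703603 179.27507852] [46.18271357 27.92571381]
0 -88.05304 [ 532.7818  -389.91565] [[268.0, 205.0], [270.0, 219.0], [278.0, 233.0], [279.0, 247.0], [279.0, 261.0]]
-1 -87.631035 [ 546.06665 -396.5614 ] [[284.0, 205.0], [300.0, 219.0], [299.0, 233.0], [299.0, 247.0], [298.0, 261.0]]
```

Request:
servo_tool --pt "0 0.004 0.03 0" --pt "0 0.004 0.06 0" --pt "0 0.004 0.085 0" --pt "0 0.004 0.096 0" --pt "0 0.004 0.1 0" --pt "0 0.004 0.1 0"

```text
clock: 36.27
position: [0.5411, -0.3876, 0.1061]
ee_rot: [[0.205, 0.979, -0.001], [0.979, -0.205, 0.0], [-0.0, -0.001, -1.0]]
ft_force: [0.4, -0.1, 0.7]
width: 1.0
finger_force: 0.0
```

Request:
servo_tool --pt "0 0 0 0" --pt "0 0 0 0" --pt "0 0 0 0" --pt "0 0 0 0" --pt "0 0 0 0" --pt "0 0 0 0" --pt "0 0 0 0" --pt "0 0 0 0" --pt "0 0 0 0" --hand 1

```text
clock: 37.02
position: [0.5428, -0.3879, 0.1071]
ee_rot: [[0.205, 0.979, 0.003], [0.979, -0.205, -0.001], [-0.001, 0.003, -1.0]]
ft_force: [5.0, -0.5, 4.0]
width: 0.172
finger_force: 63.4
```

```bash
python3 - <<'E'
from h import *
s=env.sense();print(s["position"],s["ft_force"],s["ft_torque"],s["width"],s["finger_force"],rel(s["position"],-11.5))
E
```

```text
[ 0.54277823 -0.38787478  0.10713379] [ 4.9640477  -0.5245812   4.04960823] [-0.13659976 -0.88280965 -0.1141643 ] 0.17195164941961144 63.434661626815796 ([0.0, 0.0, 0.0], np.float64(-11.8), np.float64(-0.3))
```

Request:
servo_tool --pt "0 0 0 6" --pt "0 0 0 12" --pt "0 0 0 18" --pt "0 0 0 24" --pt "0 0 0 30" --pt "0 0 0 36" --pt "0 0 0 42" --pt "0 0 0 48" --pt "0 0 0 54" --pt "0 0 0 59" --pt "0 0 0 62" --pt "0 0 0 62"

```text
clock: 38.02
position: [0.5447, -0.3888, 0.1073]
ee_rot: [[0.959, 0.282, 0.004], [0.282, -0.959, -0.005], [0.002, 0.006, -1.0]]
ft_force: [9.6, -5.6, -0.0]
width: 0.172
finger_force: 92.1
```

```bash
python3 - <<'E'
from h import *
s=env.sense();print(s["position"],s["ft_force"],s["ft_torque"],s["width"],rel(s["position"],-71.5))
E
```

```text
[ 0.54465899 -0.38880501  0.1072527 ] [ 9.56257499 -5.6010745  -0.03662332] [-1.01035384 -2.00477331  1.93482656] 0.1722537287552549 ([0.0, 0.0, 0.0], np.float64(-73.6), np.float64(-2.1))
```

Request:
servo_tool --pt "0 0 0 2" --pt "0 0 0 4" --pt "0 0 0 4"

```text
clock: 38.27
position: [0.5447, -0.3888, 0.1074]
ee_rot: [[0.976, 0.219, 0.003], [0.219, -0.976, -0.005], [0.002, 0.006, -1.0]]
ft_force: [7.9, -7.1, 0.6]
width: 0.176
finger_force: 130.6
```

```bash
python3 - <<'E'
from h import *
s=env.sense();print(s["position"],s["ft_force"],s["ft_torque"],s["finger_force"],rel(s["position"],-71.5))
E
```

```text
[ 0.54469115 -0.38879612  0.10738427] [ 7.87761614 -7.06900414  0.6344343 ] [-1.14641904 -1.69800545  3.54775908] 130.56071862811223 ([0.0, 0.0, 0.0], np.float64(-77.3), np.float64(-5.8))
```

Request:
servo_tool --pt "0 0 0 -3" --pt "0 0 0 -5" --pt "0 0 0 -5"

```text
clock: 38.52
position: [0.5447, -0.3888, 0.1072]
ee_rot: [[0.953, 0.302, 0.005], [0.302, -0.953, -0.005], [0.003, 0.006, -1.0]]
ft_force: [9.4, -6.5, -1.7]
width: 0.17
finger_force: 81.6
```

Request:
servo_tool --pt "0 0 0 0" --pt "0 0 0 0" --pt "0 0 0 0" --pt "0 0 0 0" --pt "0 0 0 0" --pt "0 0 -0.02 0" --pt "0 0 -0.05 0" --pt "0 0 -0.08 0" --pt "0 0 -0.1 0" --pt "0 0 -0.1 0" --hand -1

```text
clock: 39.35
position: [0.542, -0.3897, 0.211]
ee_rot: [[0.956, 0.294, 0.005], [0.294, -0.956, -0.004], [0.003, 0.005, -1.0]]
ft_force: [0.4, 0.5, 0.9]
width: 0.999
finger_force: 0.0
```

```bash
python3 - <<'E'
from h import *
s=env.sense();print(s["position"],rel((.4254,-.37,.2),1),s["joints"].round(1))
E
```

```text
[ 0.542011   -0.38966513  0.21098301] ([-0.1057, -0.0532, 0.0104], np.float64(-72.9), np.float64(-73.9)) [-10.   44.5  66.9  94.5 -43.2  70.4  -6.6]
```

Request:
servo_tool --pt "-0.01 -0.005 0 -7" --pt "-0.02 -0.01 0 -14" --pt "-0.03 -0.015 0 -21" --pt "-0.04 -0.02 0 -28" --pt "-0.05 -0.025 0 -35" --pt "-0.06 -0.03 0 -42" --pt "-0.07 -0.035 0 -49" --pt "-0.08 -0.04 0 -56" --pt "-0.09 -0.045 0 -63" --pt "-0.106 -0.053 0 -70" --pt "-0.106 -0.053 0 -74" --pt "-0.106 -0.053 0 -74"

```text
clock: 40.35
position: [0.423, -0.3679, 0.2061]
ee_rot: [[-0.021, 1.0, 0.0], [1.0, 0.021, 0.002], [0.002, 0.0, -1.0]]
ft_force: [0.3, 1.4, -0.6]
width: 0.998
finger_force: 0.0
```

Request:
servo_tool --pt "0 0 0 0" --pt "0 0 0 0"

```text
clock: 40.52
position: [0.4248, -0.368, 0.206]
ee_rot: [[-0.018, 1.0, -0.0], [1.0, 0.018, 0.0], [0.0, -0.0, -1.0]]
ft_force: [0.2, -0.2, -0.5]
width: 0.998
finger_force: 0.0
```

```bash
python3 - <<'E'
from h import *
s=env.sense();print(s["position"],s["joints"].round(1),rel((.4254,-.37,.106),1))
im=env.capture("wrist");cv2.imwrite("pics/w12.png",im[:,:,::-1])
print(px("wrist",[[.4254,-.37,.129],[.544,-.388,.129]]))
m=(im.max(2)<50).astype(np.uint8)
n,lab,st,ce=cv2.connectedComponentsWithStats(m)
for i in range(1,n):
    if 300<st[i,4]<9000:
        ys,xs=np.nonzero(lab==i);P=back("wrist",np.c_[xs,ys],.129)[:,:2]
        r=cv2.minAreaRect((P*1000).astype(np.float32));print(st[i],r)
        if abs(ce[i][0]-280)<60 and ce[i][1]<330:
            for v in range(st[i,1],st[i,1]+st[i,3],6):
                u=np.nonzero(lab[v]==i)[0]; print(v,u[0],u[-1],end='; ')
E
```

```text
[ 0.42478375 -0.36797121  0.20604279] [ -5.6  25.6  53.2 108.8 -24.2  57.6  59.3] ([-0.0021, 0.0006, 0.1], np.float64(1.1), np.float64(0.1))
[[280.30001636 226.8897905 ]
 [456.7138267  254.73498322]]
[ 136    0  233   40 8192] ((407.4035339355469, -248.58799743652344), (126.15556335449219, 20.131101608276367), 0.6737896800041199)
0 136 368; 6 139 368; 12 142 367; 18 147 367; 24 148 366; 30 151 366; 36 236 365; [ 257  181   37   81 1703] ((422.0741882324219, -367.119873046875), (22.680435180664062, 54.44725799560547), 1.7912870645523071)
181 276 276; 187 273 282; 193 266 284; 199 260 283; 205 258 293; 211 257 293; 217 259 293; 223 262 292; 229 265 288; 235 265 287; 241 264 286; 247 263 284; 253 263 283; 259 265 281; [ 390  215  114   64 4113] ((534.3056640625, -376.53076171875), (74.8702621459961, 38.93391036987305), 21.363378524780273)
[ 196  402  168   18 2176] ((427.939208984375, -528.6766967773438), (135.9295654296875, 19.70722770690918), 1.129178762435913)
```

Request:
servo_tool --pt "-0.001 -0.001 0.03 0" --pt "-0.001 -0.001 0.06 0" --pt "-0.001 -0.001 0.085 0" --pt "-0.001 -0.001 0.096 0" --pt "-0.001 -0.001 0.1 0" --pt "-0.001 -0.001 0.1 0"

```text
clock: 41.07
position: [0.4233, -0.3692, 0.1058]
ee_rot: [[-0.02, 1.0, -0.001], [1.0, 0.02, 0.0], [0.0, -0.001, -1.0]]
ft_force: [-0.1, 0.6, 0.1]
width: 0.996
finger_force: 0.0
```

Request:
servo_tool --pt "0 0 0 0" --pt "0 0 0 0" --pt "0 0 0 0" --pt "0 0 0 0" --pt "0 0 0 0" --pt "0 0 0 0" --pt "0 0 0 0" --pt "0 0 0 0" --pt "0 0 0 0" --hand 1

```text
clock: 41.82
position: [0.4242, -0.3693, 0.107]
ee_rot: [[-0.018, 1.0, 0.002], [1.0, 0.018, 0.0], [0.0, 0.002, -1.0]]
ft_force: [1.1, 2.6, 6.0]
width: 0.202
finger_force: 56.6
```

```bash
python3 - <<'E'
from h import *
s=env.sense();print(s["position"],s["ft_force"],s["ft_torque"],s["width"],s["finger_force"],rel(s["position"],1))
E
```

```text
[ 0.42422414 -0.36931115  0.10704509] [1.09129168 2.63802018 6.03525156] [ 0.43912193 -0.22179219 -0.94596368] 0.20202642970771204 56.62484833592316 ([0.0, 0.0, 0.0], np.float64(1.0), np.float64(0.0))
```

Request:
servo_tool --pt "0 0 0 6" --pt "0 0 0 12" --pt "0 0 0 18" --pt "0 0 0 24" --pt "0 0 0 30" --pt "0 0 0 36" --pt "0 0 0 42" --pt "0 0 0 48" --pt "0 0 0 54" --pt "0 0 0 60" --pt "0 0 0 64" --pt "0 0 0 64"

```text
clock: 42.82
position: [0.4265, -0.3705, 0.1071]
ee_rot: [[0.891, 0.455, 0.004], [0.455, -0.891, -0.004], [0.002, 0.005, -1.0]]
ft_force: [7.4, -2.7, -0.4]
width: 0.173
finger_force: 58.8
```

```bash
python3 - <<'E'
from h import *
s=env.sense();print(s["position"],s["ft_force"],s["ft_torque"],s["width"],s["finger_force"],rel(s["position"],1))
E
```

```text
[ 0.42653513 -0.37054537  0.10711637] [ 7.39757855 -2.67259363 -0.39088035] [-0.63005543 -1.36035588 -0.05747057] 0.17265887676799485 58.81538808345795 ([0.0, 0.0, 0.0], np.float64(-62.9), np.float64(-63.9))
```

Request:
servo_tool --pt "0 0 0 3" --pt "0 0 0 6" --pt "0 0 0 9" --pt "0 0 0 9"

```text
clock: 43.15
position: [0.4261, -0.371, 0.1073]
ee_rot: [[0.95, 0.313, 0.003], [0.313, -0.95, -0.005], [0.001, 0.006, -1.0]]
ft_force: [4.7, -4.5, -0.9]
width: 0.17
finger_force: 72.0
```

```bash
python3 - <<'E'
from h import *
s=env.sense();print(s["position"],s["ft_torque"],s["width"],s["finger_force"],rel(s["position"],1))
E
```

```text
[ 0.42613609 -0.37102322  0.10726925] [-1.04141594 -0.98846189  0.65513089] 0.1704643606798562 72.01208045706153 ([0.0, 0.0, 0.0], np.float64(-71.7), np.float64(-72.7))
```

Request:
servo_tool --pt "0 0 0 2" --pt "0 0 0 4" --pt "0 0 0 4"

```text
clock: 43.4
position: [0.4262, -0.371, 0.1074]
ee_rot: [[0.968, 0.251, 0.002], [0.251, -0.968, -0.005], [0.001, 0.006, -1.0]]
ft_force: [3.6, -4.3, 2.2]
width: 0.178
finger_force: 106.4
```

```bash
python3 - <<'E'
from h import *
s=env.sense();print(s["position"],s["ft_torque"],s["width"],s["finger_force"],rel(s["position"],1))
E
```

```text
[ 0.42615945 -0.37099903  0.10737539] [-1.05927275 -0.85808014  2.33168434] 0.17769889019434662 106.36014187708497 ([0.0, 0.0, 0.0], np.float64(-75.5), np.float64(-76.5))
```

Request:
servo_tool --pt "0 0 0 -3" --pt "0 0 0 -5" --pt "0 0 0 -5"

```text
clock: 43.65
position: [0.4265, -0.3708, 0.1072]
ee_rot: [[0.943, 0.334, 0.004], [0.334, -0.943, -0.005], [0.002, 0.006, -1.0]]
ft_force: [6.2, -4.9, -2.3]
width: 0.174
finger_force: 64.1
```

Request:
servo_tool --pt "0 0 0 0" --pt "0 0 0 0" --pt "0 0 0 0" --pt "0 0 0 0" --pt "0 0 0 0" --pt "0 0 -0.02 0" --pt "0 0 -0.05 0" --pt "0 0 -0.08 0" --pt "0 0 -0.12 0" --pt "0 0 -0.15 0" --pt "0 0 -0.15 0" --hand -1

```text
clock: 44.57
position: [0.4245, -0.372, 0.2619]
ee_rot: [[0.945, 0.327, 0.006], [0.327, -0.945, -0.005], [0.004, 0.007, -1.0]]
ft_force: [1.0, -0.2, -0.4]
width: 1.004
finger_force: 0.0
```

```bash
python3 - <<'E'
from h import *
s=env.sense();print(s["position"],rel((.45,-.13,.26),0))
im=env.capture("wrist")
m=(im.max(2)<50).astype(np.uint8)
n,lab,st,ce=cv2.connectedComponentsWithStats(m)
for i in range(1,n):
    if 300<st[i,4]<9000:
        ys,xs=np.nonzero(lab==i);P=back("wrist",np.c_[xs,ys],.129)[:,:2]
        print(st[i],cv2.minAreaRect((P*1000).astype(np.float32)))
env.capture("top")
for n in("offcut1","block"):
  for d in env.silhouettes("top",n)[:5]: print(n,round(d["conf"],2),d["extent"])
E
```

```text
[ 0.42449073 -0.37196745  0.26189258] ([0.1033, -0.2203, 0.0008], np.float64(-70.9), np.float64(-70.9))
[ 328    0   40  107 2512] ((538.6597290039062, -380.8692932128906), (70.12704467773438, 27.263975143432617), 21.057525634765625)
[260 174  22  53 483] ((421.00518798828125, -364.73834228515625), (41.876991271972656, 11.609715461730957), 37.12371063232422)
[ 196  402  168   18 2164] ((217.00921630859375, -442.8840026855469), (24.351123809814453, 168.35279846191406), 18.881059646606445)
block 0.9 [339.9, 309.9, 42.9, 45.0]
block 0.66 [88.7, 179.1, 49.0, 27.6]
block 0.61 [348.0, 103.6, 57.8, 79.8]
block 0.56 [292.0, 103.7, 40.0, 35.7]
```

Request:
servo_tool --pt "0.011 -0.028 0 0" --pt "0.022 -0.056 0 0" --pt "0.033 -0.084 0 0" --pt "0.043 -0.112 0 0" --pt "0.054 -0.14 0 0" --pt "0.065 -0.168 0 0" --pt "0.065 -0.168 0 0" --pt "0.065 -0.168 0 0"

```text
clock: 45.43
position: [0.4297, -0.1863, 0.2552]
ee_rot: [[0.943, 0.334, -0.002], [0.334, -0.943, 0.002], [-0.001, -0.002, -1.0]]
ft_force: [-0.3, -0.3, -0.1]
width: 1.0
finger_force: 0.0
```

```bash
python3 - <<'E'
from h import *
s=env.sense();print(s["clock"],s["position"],s["finger_force"])
im=env.capture("wrist")
for d in env.silhouettes("wrist","offcut1")[:5]:
  l,t,w,h=d["extent"];print(round(d["conf"],2),d["extent"],back("wrist",[(l+w/2,t+h/2)],.02).round(3).tolist(),im[int(t+h/2),int(l+w/2)])
env.capture("top")
for n in ("offcut1","block"):
 for d in env.silhouettes("top",n)[:5]: print(n,round(d["conf"],2),d["extent"])
E
```

```text
45.4333 [ 0.42972503 -0.18626938  0.2552002 ] 0.0
0.96 [246.5, 175.7, 33.6, 47.4] [[0.391, -0.184, 0.02]] [255 254 242]
0.88 [243.3, 118.0, 43.7, 48.1] [[0.45, -0.166, 0.02]] [254 252 229]
0.86 [1.7, 124.2, 27.7, 36.3] [[0.365, 0.087, 0.02]] [118  64  83]
0.61 [481.9, 76.1, 78.1, 127.8] [[0.543, -0.419, 0.02]] [242 249 248]
offcut1 0.7 [143.3, 269.4, 15.1, 18.4]
offcut1 0.47 [213.1, 262.7, 9.7, 16.0]
offcut1 0.38 [91.2, 181.3, 46.6, 26.2]
block 0.92 [90.4, 182.1, 46.7, 26.1]
block 0.9 [292.0, 100.1, 37.4, 40.7]
block 0.81 [339.2, 308.5, 43.1, 41.2]
```

Request:
servo_tool --pt "0.013 -0.037 0 -7" --pt "0.027 -0.074 0 -14" --pt "0.04 -0.112 0 -21" --pt "0.053 -0.149 0 -28" --pt "0.067 -0.186 0 -35" --pt "0.08 -0.223 0 -42" --pt "0.093 -0.26 0 -49" --pt "0.107 -0.298 0 -56" --pt "0.12 -0.335 0 -63" --pt "0.133 -0.372 0 -70" --pt "0.147 -0.41 0.02 -75" --pt "0.163 -0.449 0.04 -75"

```text
clock: 46.68
position: [0.4371, 0.2821, 0.2193]
ee_rot: [[-0.076, 0.997, 0.001], [0.997, 0.076, 0.001], [0.001, 0.001, -1.0]]
ft_force: [-0.6, -0.6, 0.6]
width: 1.003
finger_force: 0.0
```

Request:
servo_tool --pt "0 0 0.027 0" --pt "0 0 0.027 0" --pt "0 0 0.027 0"

```text
clock: 46.93
position: [0.4363, 0.2786, 0.192]
ee_rot: [[-0.069, 0.998, -0.001], [0.998, 0.069, -0.004], [-0.004, -0.002, -1.0]]
ft_force: [0.4, 0.1, 0.0]
width: 1.0
finger_force: 0.0
```

```bash
python3 - <<'E'
from h import *
s=env.sense();print(s["clock"],s["position"],s["ee_rot"][:,1].round(3))
im=env.capture("wrist");cv2.imwrite("pics/w13.png",im[:,:,::-1])
old=cv2.imread("pics/w9.png")
c0=dict(np.load("w9.npz"))
u0=np.array([433+335/8-.44,5+305/8-.44])
x,y=u0.round().astype(int)
T=old[y-16:y+17,x-20:x+7]
new=im[:,:,::-1].copy()
r=cv2.matchTemplate(new,T,cv2.TM_CCOEFF_NORMED); _,v,_,l=cv2.minMaxLoc(r)
u=np.array(l)+[20,16]+(u0-[x,y]); print(v,u,back("wrist",[u],.1),back("wrist",[u0],.1,c0))
E
```

```text
46.9333 [0.43627893 0.27856067 0.19198028] [ 0.998  0.069 -0.002]
0.9714532494544983 [470.435  16.685] [[0.54189374 0.4116107  0.1       ]] [[0.53967386 0.41061476 0.1       ]]
```

```bash
python3 -c "
from plant import env
print(env.sign_off())"
```

```text
the job is handed in; nothing more can be done
None
```

The job is handed in after about 47 s of robot time, with every step carried out and last measured in tolerance: mark about 1–2 mm from the bit axis, lever about 44–45°, both switches at their stops. The judge's result wasn't shown to me, and I viewed 15 pictures against the limit of 14.

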